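# Charge and stir the milling stones

## Robot

A 6-joint arm with a two-finger parallel gripper is mounted at the origin on the work surface. World frame = base frame: x ahead of the robot, y to its left, z up, the work surface at z = 0. Lengths are in m, angles in rad, forces in N, time in s.
With the tool pointing down it reaches from about 0.325 to 0.85 m from the base axis. Payload 15.5 kg.
Tool frame: the origin (TCP) lies between the finger pads; the fingertips stand 22 mm ahead of it and the grasp point (between the pads) lies 3 mm ahead of it; z points along the fingers, y is the line along which they close (so a half turn about z gives the same grasp; the last joint's range is limited). The gripper opens to 91 mm and grips with 3 to 60 N. Pads are 32 mm wide; open, the fingers measure 118 mm over their backs; the gripper's body (76 mm by 178 mm) begins 60 mm behind the grasp point.
Start: joints at [1.054, 0.494, 1.345, -0, 1.302, -0.096], TCP at [0.256, 0.57, 0.236] pointing down, gripper open.
Joint ranges: [-2.91, 2.91], [-0.82, 2.16], [0.22, 2.67], [-1.22, 4.37], [0.12, 2.79], [-3.08, 3.08]. Speed limits (rad/s): [1.89, 1.89, 2.57, 3.01, 3.01, 3.01].

## Interface

Orientations are given as a unit quaternion [x, y, z, w].
In Python, from workcell import robot, capture, calibration gives the robot as it stands.
- The arm moves only by the tool send_rows, never from a script. Its argument "moves" is one flat list of numbers, 7 for each row, row after row: the shift along the tool's x, y, z in units of 40 mm (1.0 is 40 mm), then the turn, a rotation vector about the tool's x, y, z in units of 5 degrees (1.0 is 5 degrees), then the closure, from 0 (fully open) to 1 (shut). In form: [x, y, z, ax, ay, az, claw, x, y, z, ax, ay, az, claw, ...]. A call has 1 to 20 rows; each row shifts and turns the commanded pose from where the row before left it, along the tool's axes as they then stand; what a row does not reach is not made up. A row lasts 1/10 s, in which the tool goes at most 50 mm and 8.59 degrees, less where a joint would pass 70% of its speed; a pose out of reach is approached as far as the arm can. A call is refused whole if a number of a shift passes 1 or a number of a turn 1, either way. A call with a gripper value outside its range is refused whole. The fingers move at their own pace and stop on an object; "newtons" is the grip in N (left out, the last holds). Time passes only in rows, so rows that do not move let the fingers close. It gives the time, the measured TCP pose, the force, the opening and the grip force at its end, in the units of the state.
- robot.get_obs(): the state, without advancing time (a new reading comes with each control period).
- capture(name): name is "side" or "top"; returns the picture (420x560x3 uint8, red, green, blue); there is no depth.
- calibration(name): a dict with "fx", "fy", "cx", "cy" (pixels), "origin" and "rotation" of the camera in the world. Camera axes: x right, y up, looking along -z (the intrinsics and any distortion apply to the point x, -y, -z); pixel columns grow to the right and rows downward; lengths in m; the calibration is good to about 2 mm. A picture is of the moment at which its call begins. calibration takes no time and is no camera call.
- robot.job_done(): hands the job in; it is judged then, once.
The state is a dict: "t": time; "qpos": joint angles; "qd": joint speeds; "joint_torque": joint torques, N m; "ee_pos": TCP position; "tcp_rot": TCP orientation; "force": force on the tool from outside, world axes, zero at the start; "ft_torque": the same for the moment, N m; "gripper_width": finger opening in m; "grasp_force": force on a finger pad.
Only numpy, scipy, OpenCV 4.12 (cv2) and the standard library are available. Lean on these libraries where they do the work, as an engineer would, in place of code of your own. Each camera call takes 0.05 s, during which the arm holds its last target. There are 200 camera calls.

## Task

Tip the three milling stones out of the hand scoop into the big stoneware bowl and set the scoop back level on its slate tile, well within the tile. Then take the plain wooden stick out of its crock and, with its tip down close to the bowl's floor, stir in wide circles so that the stick keeps pushing stones along round the bowl: two full turns, anticlockwise seen from above, beginning and finishing at the side of the bowl nearest the robot. Stand the stick back in the same crock. All six stones end in the bowl, none may drop on the table, and nothing else on the table is to be shifted.

Things in the scene. Friction and masses are not known exactly. Their poses are not given: they have to be found in the camera images.
- bowl: Wide brown stoneware bowl, fixed on a round white bat (210 mm across, 16 thick). Origin: centre of the bat's underside, z up; x, y are the world's. Rim 172 mm across outside, 160 inside, 90 above the table; wall 6. Dished floor, a shallow cone: 24 mm above the table in the middle, rising at 15 degrees to 41 mm at the foot of the wall, 65 mm out. Holds 3 stones at the start
- slate: Dark rectangular tile, 220 x 120 x 8 mm (x, y, z), fixed flat on the table; the scoop's place. Origin: centre of its underside. The scoop lies along its x axis at the start, nose to +x, the scoop's origin at about x = 40 mm in this frame
- scoop: Aluminium hand scoop, 180 g: tray 117 mm long, 70 wide, walls 4 thick, 42 high, open at the nose. Origin: centre of the tray's underside; x to the nose, z up. Floor 3 mm thick, flat from x = -51 to 22, then a 12 degree ramp up to the nose at x = 63. Back wall at x = -55; from it a flat-sided wooden handle runs to x = -140, 16 wide (y), 20 high, its middle 32 above the underside. Holds 3 stones
- scoop_grip (a point): Middle of the scoop's handle, at (-100, 0, 32) mm in the scoop's frame
- scoop_nose (a point): Middle of the pouring edge of the scoop, at (63, 0, 12) mm in the scoop's frame
- crock: White straight-sided pot, fixed, 62 mm across, 94 mm tall, inside 48 mm across, inner floor 10 mm up; only the stirring stick stands in it. Origin: centre of its underside, z up
- stick: Plain round wooden stirring stick, 170 mm long, 16 mm thick, with a rounded bulb 24 mm thick on its lowest 38 mm, 50 g, bulb down in its crock, leaning some 15 degrees. Origin: centre of its lower end; z runs along the stick to the top
- stick_tip (a point): Lower, stirring end of the stick (the stick's origin)
- stick_top (a point): Upper end of the stick, 170 mm from the tip
- stone0: White, round, slippery milling stone (porcelain ball), 24 mm across, 30 g; origin at its centre. Starts in the bowl
- stone1: White, round, slippery milling stone (porcelain ball), 24 mm across, 30 g; origin at its centre. Starts in the bowl
- stone2: White, round, slippery milling stone (porcelain ball), 24 mm across, 30 g; origin at its centre. Starts in the bowl
- stone3: White, round, slippery milling stone (porcelain ball), 24 mm across, 30 g; origin at its centre. Starts in the scoop
- stone4: White, round, slippery milling stone (porcelain ball), 24 mm across, 30 g; origin at its centre. Starts in the scoop
- stone5: White, round, slippery milling stone (porcelain ball), 24 mm across, 30 g; origin at its centre. Starts in the scoop
- brush_crock: Bystander: a second white pot like the stick's crock (62 mm across, 94 mm tall, fixed), with three brushes standing in it up to 171 mm high; origin: centre of its underside
- glaze_jar: Bystander: closed white jar, 66 mm across, 100 mm tall; origin: centre of its underside
- tea_cup: Bystander: small open terracotta cup, 72 mm across, 65 mm tall; origin: centre of its underside
- raw_bowl: Bystander: small unglazed white bowl, 110 mm across, 55 mm tall; origin: centre of its underside
- kiln_prop: Bystander: white solid kiln prop, 44 mm across, 90 mm tall; origin: centre of its underside
- trim_knife: Bystander: spatula-like trimming knife with a wooden handle, 150 mm long, lying flat
Mind the look-alikes: they are no part of the job. Several things have the shape of the stick; the one meant has the colours described above.

How it is judged:
By the outcome, as a careful person would: the job done as asked, in the order asked, and still so for the second after the job is handed in, with the robot touching nothing.
It also fails if it takes over 72 s, if anything falls off the work surface, if the arm or the gripper's body presses on something with over 40 N, if the wrist force passes 120 N, or if a joint passes its speed limit or range.

## Working session

There is one attempt and no reset: what is moved stays moved. The work goes in short steps, Python scripts to look and compute and a tool call to move; the robot and the scene stay as the last step left them, time stands still between calls to the robot, and variables do not carry over. Pictures are saved under pics/ and viewed, at most 10 in all, crops included, and the job is handed in when it is done.

Besides the shell and the picture viewer there is one more tool, called after ">>>" as name(argument=value, ...) on one line, values as JSON. send_rows: Moves the arm, as the interface text tells. Its arguments: {"type":"object","properties":{"moves":{"type":"array"},"newtons":{"type":"number"}},"required":["moves"]}

```bash
mkdir -p pics; ls; python3 - <<'E'
from workcell import robot, capture, calibration
import cv2, numpy as np
for n in("side","top"):
    cv2.imwrite(f"pics/{n}0.png",cv2.resize(capture(n)[:,:,::-1],(800,600),interpolation=cv2.INTER_CUBIC)); print(n,calibration(n))
print(robot.get_obs())
E
```

```text
pics
side {'fx': 408.6604522768158, 'fy': 408.6604522768158, 'cx': 279.1565553039957, 'cy': 208.6686713068526, 'origin': array([0.51128512, 0.76041645, 0.76333341]), 'rotation': array([-0.01645421,  0.44315189,  0.89561602, -0.03489438])}
top {'fx': 492.91083061036136, 'fy': 492.91083061036136, 'cx': 279.2332786438689, 'cy': 213.22986385464975, 'origin': array([ 0.43586373, -0.03973798,  1.48139716]), 'rotation': array([ 0.02578074, -0.0418723 , -0.69674427,  0.71563222])}
{'t': 0.1, 'qpos': array([ 1.05352045e+00,  4.94106005e-01,  1.34603950e+00, -2.88535398e-05,
        1.30246090e+00, -9.54977040e-02]), 'qd': array([-4.88985817e-05, -7.69270003e-04, -2.16117717e-03, -2.14850015e-04,
       -1.29999489e-03, -1.54413165e-03]), 'joint_torque': array([ 2.35012631e-03, -8.80250573e+01, -3.82542157e+01,  7.06234714e-02,
        4.81366343e-02,  1.55108810e-04]), 'ee_pos': array([0.25572441, 0.56997076, 0.23541727]), 'tcp_rot': array([ 2.09325598e-01,  9.77845866e-01, -4.87468243e-04, -1.39621757e-04]), 'force': array([ 0.2510733 ,  0.47307129, -0.42256044]), 'ft_torque': array([-0.01008024,  0.02693215,  0.00754245]), 'grasp_force': 0.0, 'gripper_width': 0.09143211281470733}
```

View pics/side0.png

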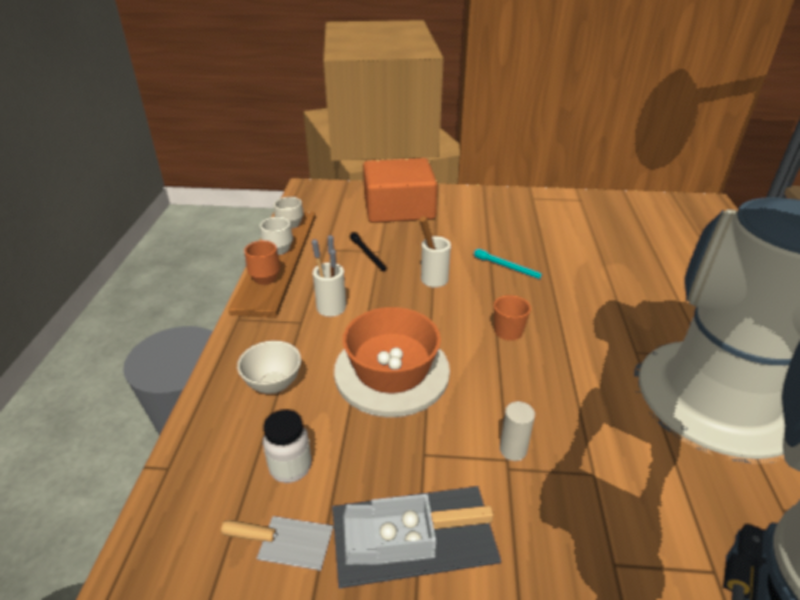

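View pics/top0.png

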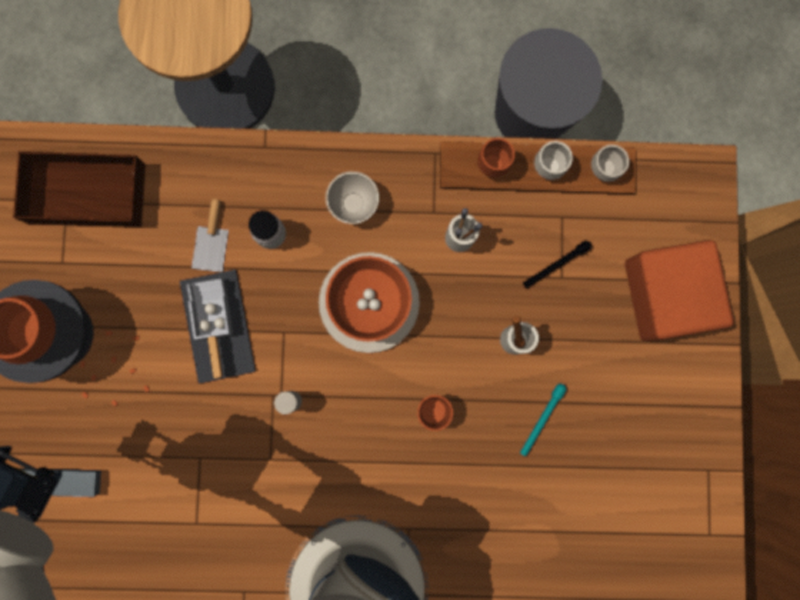

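The side view has, in 800x600 pixels, the bowl at (392,350), scoop at (390,530) with its handle at (462,517), and slate at (415,535). The top view has the bowl at (370,300), scoop at (212,310), slate at (218,326) and crock at (520,338).

Stick candidates:
- **Brown stick in crock:** side (428,235), top (518,330)
- **Black stick lying down:** side (368,250)
- **Teal stick lying down:** side (505,262)
- **Brushes in the other crock:** side (325,255)

I choose the plain wooden stick in the crock and will check it in a close crop.

```bash
cat > h.py <<'E'
import numpy as np, cv2
from workcell import robot, capture, calibration
from scipy.spatial.transform import Rotation as R
def proj(n,P):
    c=calibration(n); p=R.from_quat(c["rotation"]).inv().apply(np.atleast_2d(P)-c["origin"])
    return np.c_[c["cx"]+c["fx"]*p[:,0]/-p[:,2], c["cy"]-c["fy"]*p[:,1]/-p[:,2]]
def ray(n,uv):
    c=calibration(n); d=R.from_quat(c["rotation"]).apply([(uv[0]-c["cx"])/c["fx"],-(uv[1]-c["cy"])/c["fy"],-1])
    return c["origin"],d/np.linalg.norm(d)
def atz(n,uv,z):
    o,d=ray(n,uv); return o+d*(z-o[2])/d[2]
def tri(us,ut):
    A=[];b=[]
    rs=[ray("side",us),ray("top",ut)]
    M=sum(np.eye(3)-np.outer(d,d) for o,d in rs); v=sum((np.eye(3)-np.outer(d,d))@o for o,d in rs)
    P=np.linalg.solve(M,v); return P, [np.linalg.norm(np.cross(P-o,d)) for o,d in rs]
E
python3 - <<'E'
from h import *
print(calibration("side").keys())
k=1/1.42857
for nm,s,t in [("bowlrim",(392,336),(370,296)),("crock rim",(436,246),(521,337)),("sticktop",(427,224),(518,322)),("handle end",(491,516),(215,374)),("propTop",(519,410),(287,403)),("jartop",(284,425),(265,224)),("brush",(329,275),(463,230))]:
    print(nm,*[np.round(q,4) for q in tri(np.array(s)*k,np.array(t)*k)])
S=capture("side");T=capture("top")
f=lambda I,u,v,w,h:cv2.resize(I[v:v+h,u:u+w,::-1],(400,300),interpolation=cv2.INTER_CUBIC)
m=np.vstack([np.hstack([f(S,270,140,80,60),f(T,330,210,80,60)]),np.hstack([f(S,220,335,140,105),f(T,100,180,120,90)])])
cv2.imwrite("pics/m1.png",m)
E
```

```text
dict_keys(['fx', 'fy', 'cx', 'cy', 'origin', 'rotation'])
bowlrim [ 0.5838 -0.0118  0.0879] [0.0018 0.0018]
crock rim [ 0.5125 -0.3143  0.0873] [0.0002 0.0002]
sticktop [ 0.5352 -0.2955  0.1519] [0.0018 0.0018]
handle end [0.4214 0.2978 0.042 ] [0.0019 0.0019]
propTop [0.3724 0.1438 0.0876] [0.0016 0.0016]
jartop [0.7241 0.2021 0.0894] [0.0002 0.0002]
brush [ 0.726  -0.1956  0.0819] [0.0002 0.0002]
```

View pics/m1.png

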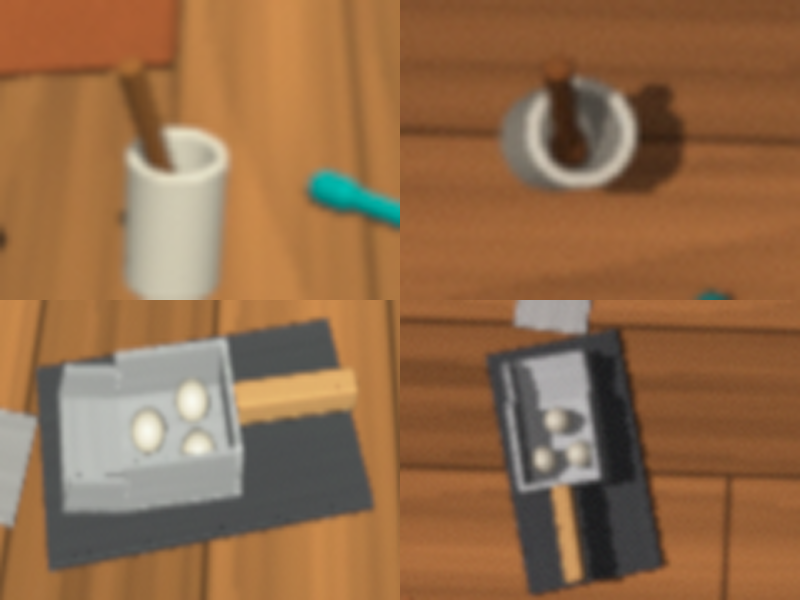

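The crops show a plain brown wooden stick standing in the white crock. Its top is at crop (131,66) in the side view and (559,71) in the top view. The lower crops show the scoop on the slate holding its three stones, with the handle end at (353,383) and (573,580). Next I fit poses.

```bash
python3 - <<'E'
from h import *
from scipy.optimize import least_squares
def cv(q,u0,v0,s,ox,oy): return [u0+(q[0]-ox+.5)/s-.5, v0+(q[1]-oy+.5)/s-.5]
TL=lambda q:cv(q,270,140,5,0,0);TR=lambda q:cv(q,330,210,5,400,0);BL=lambda q:cv(q,220,335,400/140,0,300);BR=lambda q:cv(q,100,180,400/120,400,300)
def fit(kp,x0,z):
    def f(p):
        r=[]
        for n,uv,P in kp:
            W=R.from_euler('z',p[2]).apply(P)+[p[0],p[1],p[3]]
            r.append(proj(n,W)[0]-uv)
        return np.ravel(r)
    s=least_squares(f,[*x0,z],loss='soft_l1'); print(np.round(s.x,4),np.degrees(s.x[2])); print(np.round(s.fun.reshape(-1,2),1).tolist()); return s.x
a,b=.11,.06
# slate top face: corners (+x,+y),( +x,-y),(-x,-y),(-x,+y)
C=[(a,b,0),(a,-b,0),(-a,-b,0),(-a,b,0)]
kp=[("top",BR(q),c) for q,c in zip([(488,353),(620,330),(664,567),(532,594)],C)]+[("side",BL(q),c) for q,c in zip([(52,570),(38,368),(326,320),(372,510)],C)]
fit(kp,[.51,.29,.1],.008)
kp=[("top",BR((562,583)),(-.14,.008,.042)),("top",BR((581,580)),(-.14,-.008,.042)),("top",BR((520,490)),(-.055,.035,.042)),("top",BR((602,483)),(-.055,-.035,.042)),
("side",BL((227,341)),(-.055,-.035,.042)),("side",BL((241,447)),(-.055,.035,.042)),("side",BL((351,370)),(-.14,-.008,.042)),("side",BL((356,390)),(-.14,.008,.042))]
fit(kp,[.54,.29,.1],.008)
ct=tri(TL((176,155)),TR((580,132)));tp=tri(TL((131,66)),TR((559,71)))
print("crock rim",np.round(ct[0],4),np.round(ct[1],4),"sticktop",np.round(tp[0],4),np.round(tp[1],4))
# bowl rim: fit ellipse centre by brown mask
for n in("side","top"):
    I=capture(n); h=cv2.cvtColor(I,cv2.COLOR_RGB2HSV)
    print(n,h[int(260 if n=="side" else 228), int(250 if n=='side' else 240)])
    m=((h[...,2]>140)&(h[...,1]<75)).astype(np.uint8)
    num,l,st,ce=cv2.connectedComponentsWithStats(m)
    for i in range(1,num):
        if 8<st[i,4]<6000: print(st[i],np.round(ce[i],1))
E
```

```text
[ 0.5247  0.3117  0.2308 -0.0198] 13.225184507536405
[[0.2, 1.2], [-0.4, 0.2], [-0.3, -0.1], [-0.1, -0.0], [-0.8, -10.3], [0.0, 3.5], [0.2, 6.4], [-0.0, -6.7]]
[ 0.5556  0.32    0.1681 -0.0074] 9.63378226420201
[[0.3, -0.4], [0.1, -0.3], [0.2, -0.2], [-0.4, -1.5], [-0.0, 1.6], [-0.1, -2.9], [0.9, -0.0], [0.9, 0.3]]
crock rim [ 0.513  -0.316   0.0918] [0.0012 0.0012] sticktop [ 0.5414 -0.2892  0.1682] [0.0014 0.0014]
side [ 11 169 116]
[508 147   7   3  13] [510.9 147.7]
[295 166  20  35 578] [304.7 183.5]
[219 184  23  37 629] [230.1 203.1]
[ 91 186  27  16 210] [102.6 193.7]
[ 65 194  18  21 136] [ 73.1 204.9]
[508 223  47  28 777] [531.1 238.3]
[ 167  239   44   33 1089] [188.3 254.2]
[265 244  17  14 170] [273.6 250.5]
[ 234  245   81   47 1660] [273.3 272.9]
[ 471  247   80   74 4365] [514.2 285.7]
[351 281  23  41 668] [362.2 300.8]
[184 305  30  33 700] [200.1 321.9]
[ 241  345   64   50 2618] [272.1 371. ]
[ 21 362   5   6  14] [ 23.3 363.9]
[ 180  362   53   37 1355] [207.4 380. ]
[548 386  12  25  65] [553.7 398.6]
top [ 10 184  65]
[377  99  23  23 236] [389.1 112.1]
[417 103  23  21 235] [428.7 115. ]
[527 112   7   6  15] [529.6 114.9]
[236 121  29  35 587] [252.  138.9]
[546 127   4   7  17] [547.4 129.8]
[520 141   4   5  14] [521.3 142.6]
[233 150  12   6  13] [238.7 153.2]
[313 150  19  21 101] [319.9 163. ]
[327 150   4   4  10] [328.3 151.7]
[134 159  26  31 590] [146.4 175. ]
[224 177  55  70 531] [244.6 222.2]
[136 196  24  41 458] [149.2 213.7]
[250 203  11  13  70] [255.2 209. ]
[258 210   7   7  39] [261.1 212.7]
[140 224   5   7  26] [142.2 227.1]
[355 229  22  19 145] [365.3 238.6]
[192 274  15  16 181] [199.3 281.6]
[202 377  35  43 724] [215.3 397. ]
[  0 385   8  11  64] [  2.8 390.5]
```

```bash
python3 - <<'E'
from h import *
from scipy.optimize import least_squares
def cv(q,u0,v0,s,ox,oy,sv=None): return [u0+(q[0]-ox+.5)/s-.5, v0+(q[1]-oy+.5)/(sv or s)-.5]
TL=lambda q:cv(q,270,140,5,0,0);TR=lambda q:cv(q,330,210,5,400,0);BL=lambda q:cv(q,220,335,400/140,0,300,300/85);BR=lambda q:cv(q,100,180,400/120,400,300)
def fit(kp,x0,z):
    def f(p):
        return np.ravel([proj(n,R.from_euler('z',p[2]).apply(P)+[p[0],p[1],p[3]])[0]-uv for n,uv,P in kp])
    s=least_squares(f,[*x0,z],loss='soft_l1'); print(np.round(s.x,4),np.degrees(s.x[2])); print(np.round(s.fun.reshape(-1,2),1).tolist()); return s.x
a,b=.11,.06
C=[(a,b,0),(a,-b,0),(-a,-b,0),(-a,b,0)]
kp=[("top",BR(q),c) for q,c in zip([(488,353),(620,330),(664,567),(532,594)],C)]+[("side",BL(q),c) for q,c in zip([(52,570),(38,368),(326,320),(372,510)],C)]
sl=fit(kp,[.51,.29,.1],.008)
kp=[("top",BR((562,583)),(-.14,.008,.042)),("top",BR((581,580)),(-.14,-.008,.042)),("top",BR((520,490)),(-.055,.035,.042)),("top",BR((602,483)),(-.055,-.035,.042)),
("side",BL((227,341)),(-.055,-.035,.042)),("side",BL((241,447)),(-.055,.035,.042)),("side",BL((351,370)),(-.14,-.008,.042)),("side",BL((356,390)),(-.14,.008,.042))]
sc=fit(kp,[.54,.29,.1],.008)
print("scoop in slate",R.from_euler('z',-sl[2]).apply([sc[0]-sl[0],sc[1]-sl[1],0]))
print("grip",R.from_euler('z',sc[2]).apply([-.1,0,.032])+[sc[0],sc[1],sc[3]])
# bowl rim outer ellipse by orange hue mask
for n,c in (("side",(274,245)),("top",(259,207))):
    h=cv2.cvtColor(capture(n),cv2.COLOR_RGB2HSV)
    m=((h[...,0]<10)&(h[...,1]>130)&(h[...,2]>60)).astype(np.uint8)
    m=cv2.morphologyEx(m,cv2.MORPH_OPEN,np.ones((3,3)))
    cs=[k for k in cv2.findContours(m,0,2)[0] if cv2.contourArea(k)>30]
    for k in cs: print(n,cv2.boundingRect(k),cv2.contourArea(k), np.round(cv2.fitEllipse(k)[0],1))
# bowl rim projections for guess centre
for x,y in [(.583,-.012)]:
    t=np.linspace(0,2*np.pi,73)
    for n in("side","top"):
        for r,z in ((.086,.09),(.105,.016)):
            p=proj(n,np.c_[x+r*np.cos(t),y+r*np.sin(t),0*t+z]); print(n,r,np.round([p.min(0),p.max(0)],1).tolist())
E
```

```text
[ 5.248e-01  3.064e-01  2.298e-01 -4.000e-04] 13.168942420465479
[[0.2, 0.3], [0.0, -0.7], [0.3, -0.1], [-0.0, 0.0], [-1.1, -0.2], [-0.2, 0.5], [0.8, 0.4], [0.8, -0.4]]
[0.5561 0.3164 0.1659 0.0059] 9.506486904611798
[[0.4, -0.5], [0.2, -0.4], [0.2, -0.6], [-0.2, -1.8], [0.0, -1.1], [-0.1, 1.4], [1.2, -0.7], [1.2, 0.9]]
scoop in slate [0.03277944 0.00259951 0.        ]
grip [0.45750326 0.29990502 0.03790809]
top (293, 277, 24, 24) 414.5 [304.8 288.3]
top (0, 207, 35, 47) 1159.0 [ 14.9 231.6]
top (228, 180, 60, 58) 2668.0 [257.9 208.9]
top (439, 169, 74, 69) 3858.0 [475.4 203.5]
top (56, 127, 17, 16) 69.5 [ 64.6 134.6]
top (86, 126, 6, 14) 34.5 [ 88.  132.5]
top (335, 98, 26, 26) 425.5 [347.  110.8]
side 0.086 [[239.6, 213.3], [308.3, 258.6]]
side 0.105 [[233.9, 229.9], [314.4, 286.2]]
top 0.086 [[228.6, 178.1], [289.3, 238.4]]
top 0.105 [[224.2, 175.9], [294.5, 245.9]]
```

```bash
cat >> h.py <<'E'
def frame(az_y,tilt_az=0,tilt=0):
    """tool pointing down with its y at azimuth az_y, then fingers leaned by tilt toward azimuth tilt_az (rad)"""
    y=np.array([np.cos(az_y),np.sin(az_y),0]); z=np.array([0,0,-1.]); r=R.from_matrix(np.c_[np.cross(y,z),y,z])
    ax=np.cross(z,[np.cos(tilt_az),np.sin(tilt_az),0]); return R.from_rotvec(tilt*ax)*r
def go(p1,r1,grasp=True,p0=None,r0=None):
    """print totals for turn first, then straight shift, in row units; p1 is grasp point"""
    o=robot.get_obs(); p0=o["ee_pos"] if p0 is None else p0; r0=R.from_quat(o["tcp_rot"]) if r0 is None else r0
    r1=r1 or r0; p1=np.array(p1)-(r1.apply([0,0,.003]) if grasp else 0)
    print("turn",np.round(np.degrees((r0.inv()*r1).as_rotvec())/5,2),"shift",np.round(r1.inv().apply(p1-p0)/.04,3))
    return p1,r1
E
python3 - <<'E'
from h import *
from scipy.optimize import least_squares
# handle segmentation near its projected box
pts={}
for n in("top","side"):
    h=cv2.cvtColor(capture(n),cv2.COLOR_RGB2HSV)
    g=proj(n,[[.4575,.300,.045]])[0].astype(int)
    print(n,g,h[g[1],g[0]], h[g[1]+25,g[0]])
    m=((h[...,1]>90)&(h[...,2]>165)).astype(np.uint8)
    num,l,st,ce=cv2.connectedComponentsWithStats(m)
    for i in range(1,num):
        if 20<st[i,4]<2000 and np.hypot(*(ce[i]-g))<25:
            c=cv2.minAreaRect(np.argwhere(l==i)[:,::-1].astype(np.float32)); print(st[i],np.round(ce[i],1),c)
            yx=np.argwhere(l==i)[:,::-1]
            if n=="top":
                W=np.array([atz(n,q,.05)[:2] for q in yx]); u,s,v=np.linalg.svd(W-W.mean(0)); print("centre",W.mean(0),"az",np.degrees(np.arctan2(v[0,1],v[0,0])),2*np.sqrt(3)*s[:2]/np.sqrt(len(W)))
# slate pose with z known
E
```

```text
top [149 249] [ 15 133 205] [ 12 164 131]
[146 236   8  28 121] [149.5 249.3] ((149.56236267089844, 249.41563415527344), (27.591327667236328, 4.2524261474609375), 81.46923065185547)
centre [0.45890704 0.30017952] az -168.49682271346802 [0.08099373 0.01226567]
side [324 359] [ 17 133 225] [90  7 78]
```

```bash
python3 - <<'E'
from h import *
a=np.radians(12)
r=frame(a+np.pi/2,a,np.radians(25)); print(r.as_matrix().round(2))
p=np.array([.457,.2998,.040])
p1,r1=go(p-r.apply([0,0,.09]),r)
go(p,r,p0=p1,r0=r1)
E
```

```text
[[-0.89 -0.21  0.41]
 [-0.19  0.98  0.09]
 [-0.42  0.   -0.91]]
turn [-1.58 -4.83 -7.12] shift [-1.114 -7.657  3.598]
turn [0. 0. 0.] shift [-0.   -0.    2.25]
```

>>> send_rows(moves=[0,0,0,-0.2,-0.6,-0.9,0,0,0,0,-0.2,-0.6,-0.9,0,0,0,0,-0.2,-0.6,-0.9,0,0,0,0,-0.2,-0.6,-0.9,0,0,0,0,-0.2,-0.6,-0.9,0,0,0,0,-0.2,-0.6,-0.9,0,0,0,0,-0.2,-0.6,-0.9,0,0,0,0,-0.2,-0.6,-0.9,0,-0.11,-0.76,0.35,0,0,0,0,-0.11,-0.76,0.35,0,0,0,0,-0.11,-0.76,0.35,0,0,0,0,-0.11,-0.76,0.35,0,0,0,0,-0.11,-0.76,0.35,0,0,0,0,-0.11,-0.76,0.35,0,0,0,0,-0.11,-0.76,0.35,0,0,0,0,-0.11,-0.76,0.35,0,0,0,0,-0.11,-0.76,0.35,0,0,0,0,-0.11,-0.76,0.35,0,0,0,0,0,0,0,0,0,0,0,0,0,0,0,0,0,0], newtons=50)

```text
t: 2.5
ee_pos: [0.4182, 0.2942, 0.1271]
tcp_rot: [-0.105, 0.971, 0.024, 0.214]
force: [0.2, 1.5, -0.2]
gripper_width: 0.0912
grasp_force: 0.0
```

```bash
python3 - <<'E'
from h import *
a=np.radians(12)
r=frame(a+np.pi/2,a,np.radians(25))
go([.457,.2998,.040],r); print(robot.get_obs()["qpos"])
E
```

```text
turn [ 0.04 -0.03  0.05] shift [ 0.033 -0.066  2.311]
[ 0.5974562   0.41349104  2.06867052 -0.56272889  0.29669898 -0.6777393 ]
```

```bash
python3 - <<'E'
from h import *
a=np.radians(12)
r=frame(a+np.pi/2,a,np.radians(10))
p=np.array([.457,.2998,.040]);
p1,r1=go(p-r.apply([0,0,.06]),r); go(p,r,p0=p1,r0=r1)
E
```

```text
turn [0.03 2.97 0.06] shift [-0.586 -0.066  0.738]
turn [0. 0. 0.] shift [-0.  -0.   1.5]
```

>>> send_rows(moves=[0,0,0,0,0.6,0,0,0,0,0,0,0.6,0,0,0,0,0,0,0.6,0,0,0,0,0,0,0.6,0,0,0,0,0,0,0.6,0,0,-0.15,-0.02,0.18,0,0,0,0,-0.15,-0.02,0.18,0,0,0,0,-0.15,-0.02,0.18,0,0,0,0,-0.14,0,0.18,0,0,0,0,0,0,0.3,0,0,0,0,0,0,0.3,0,0,0,0,0,0,0.3,0,0,0,0,0,0,0.3,0,0,0,0,0,0,0.2,0,0,0,0,0,0,0.1,0,0,0,0,0,0,0,0,0,0,0,0,0,0,0,0,0,0,0])

```text
invalid input at $.moves: expected a multiple of 7 numbers
```

```bash
python3 - <<'E'
from h import *
a=np.radians(12)
r=frame(a+np.pi/2,a,np.radians(10))
go([.457,.2998,.040],r); print(robot.get_obs()["qpos"],robot.get_obs()["force"])
f=lambda I,u,v,w,h:cv2.resize(I[v:v+h,u:u+w,::-1],(400,300),interpolation=cv2.INTER_CUBIC)
cv2.imwrite("pics/m2.png",np.hstack([f(capture("side"),240,315,140,105),f(capture("top"),90,180,120,90)]))
E
```

```text
turn [0.03 2.97 0.06] shift [-0.586 -0.066  2.238]
[ 0.5974562   0.41349104  2.06867052 -0.56272889  0.29669898 -0.6777393 ] [ 0.24140825  1.4676629  -0.20195524]
```

View pics/m2.png

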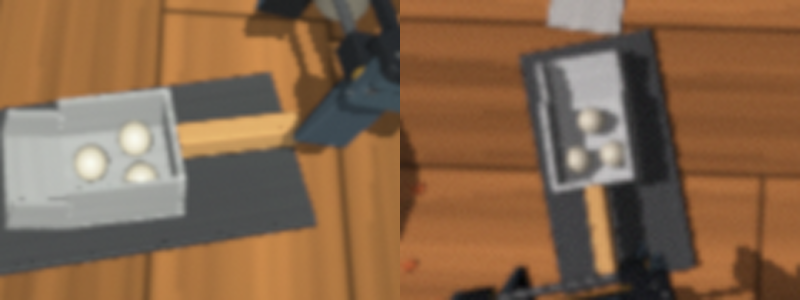

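The move was refused for its number count, so the picture shows the scene before the descent: the scoop is untouched on the slate and the open gripper is behind and above the handle. I'll resend the rows.

>>> send_rows(moves=[0,0,0,0,0.6,0,0,0,0,0,0,0.6,0,0,0,0,0,0,0.6,0,0,0,0,0,0,0.6,0,0,0,0,0,0,0.6,0,0,-0.15,-0.02,0.18,0,0,0,0,-0.15,-0.02,0.18,0,0,0,0,-0.15,-0.02,0.18,0,0,0,0,-0.14,0,0.18,0,0,0,0,0,0,0.3,0,0,0,0,0,0,0.3,0,0,0,0,0,0,0.3,0,0,0,0,0,0,0.3,0,0,0,0,0,0,0.3,0,0,0,0,0,0,0,0,0,0,0,0,0,0,0,0,0,0,0])

```text
invalid input at $.moves: expected a multiple of 7 numbers
```

```bash
python3 - <<'E'
from h import *
a=np.radians(12)
r=frame(a+np.pi/2,a,np.radians(10))
go([.457,.2998,.040],r); print(robot.get_obs()["qpos"],robot.get_obs()["force"])
f=lambda I,u,v,w,h:cv2.resize(I[v:v+h,u:u+w,::-1],(400,300),interpolation=cv2.INTER_CUBIC)
cv2.imwrite("pics/m3.png",np.hstack([f(capture("side"),240,315,140,105),f(capture("top"),90,180,120,90)]))
E
```

```text
turn [0.04 2.98 0.08] shift [-0.586 -0.097  2.249]
[ 0.59983233  0.4129161   2.06812936 -0.56273974  0.29679375 -0.67766105] [ 0.01361921 -0.43717647  0.57921398]
```

View pics/m3.png

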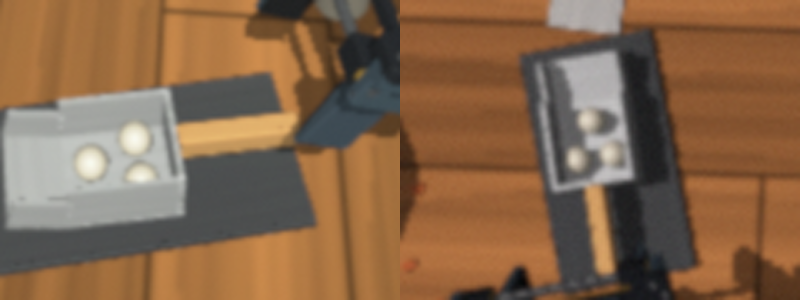

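Still refused: the count was off by one, and the picture shows nothing has moved. I'll shorten the list.

>>> send_rows(moves=[0,0,0,0,0.6,0,0,0,0,0,0,0.6,0,0,0,0,0,0,0.6,0,0,0,0,0,0,0.6,0,0,0,0,0,0,0.6,0,0,-0.15,-0.02,0.18,0,0,0,0,-0.15,-0.03,0.18,0,0,0,0,-0.15,-0.03,0.18,0,0,0,0,-0.14,0,0.18,0,0,0,0,0,0,0.3,0,0,0,0,0,0,0.3,0,0,0,0,0,0,0.3,0,0,0,0,0,0,0.3,0,0,0,0,0,0,0.3,0,0,0,0,0,0,0,0,0,0,0])

```text
t: 4.2
ee_pos: [0.4556, 0.2996, 0.0419]
tcp_rot: [-0.108, 0.991, 0.009, 0.084]
force: [-0.4, -0.0, -1.4]
gripper_width: 0.0911
grasp_force: 0.0
```

```bash
python3 - <<'E'
from h import *
a=np.radians(12)
r=frame(a+np.pi/2,a,np.radians(10))
go([.457,.2998,.040],r); print(robot.get_obs()["qpos"],robot.get_obs()["force"])
E
```

```text
turn [ 0.02 -0.05  0.08] shift [-0.027 -0.003 -0.021]
[ 0.50093228  0.61754312  1.85988708 -0.09792166  0.50253073 -1.20462187] [-0.37770225 -0.00443077 -1.38868132]
```

>>> send_rows(moves=[0,0,0,0,0,0,0.6,0,0,0,0,0,0,0.7,0,0,0,0,0,0,0.8,0,0,0,0,0,0,1,0,0,0,0,0,0,1,0,0,0,0,0,0,1,0,0,0,0,0,0,1,0,0,0,0,0,0,1], newtons=55)

```text
t: 5.0
ee_pos: [0.456, 0.3, 0.0437]
tcp_rot: [-0.108, 0.99, 0.01, 0.086]
force: [-0.1, -0.1, -0.1]
gripper_width: 0.03
grasp_force: 0.0
```

>>> send_rows(moves=[0,0,0,0,0,0,1,0,0,0,0,0,0,1,0,0,0,0,0,0,1,0,0,0,0,0,0,1,0,0,0,0,0,0,1])

```text
t: 5.5
ee_pos: [0.456, 0.3, 0.0436]
tcp_rot: [-0.108, 0.99, 0.01, 0.086]
force: [-0.4, 0.8, -0.5]
gripper_width: 0.0157
grasp_force: 54.9
```

```bash
python3 - <<'E'
from h import *
a=np.radians(12)
o=robot.get_obs();print(o["ee_pos"],o["gripper_width"],o["grasp_force"],o["force"])
p1,r1=go(o["ee_pos"]+[0,0,.14],None,grasp=False)
E
```

```text
[0.45602895 0.29996095 0.04364656] 0.015658467498356858 54.930787682533264 [-0.44685451  0.81719874 -0.48714823]
turn [0. 0. 0.] shift [-0.6    0.004 -3.448]
```

>>> send_rows(moves=[-0.02,0,-0.09,0,0,0,1,-0.04,0,-0.2,0,0,0,1,-0.05,0,-0.3,0,0,0,1,-0.05,0,-0.3,0,0,0,1,-0.05,0,-0.3,0,0,0,1,-0.05,0,-0.3,0,0,0,1,-0.05,0,-0.3,0,0,0,1,-0.05,0,-0.3,0,0,0,1,-0.05,0,-0.3,0,0,0,1,-0.05,0,-0.3,0,0,0,1,-0.05,0,-0.3,0,0,0,1,-0.04,0,-0.2,0,0,0,1,-0.03,0,-0.15,0,0,0,1])

```text
t: 6.8
ee_pos: [0.456, 0.2999, 0.1805]
tcp_rot: [-0.108, 0.99, 0.01, 0.086]
force: [0.1, 0.9, -3.7]
gripper_width: 0.0159
grasp_force: 54.9
```

```bash
cat >> h.py <<'E'
G=(np.array([.45603,.29996,.04365]),R.from_quat([-.108,.99,.010,.086]))   # TCP at the grasp of the scoop
def scoop(yaw,pitch,nose):
    """TCP pose that puts the scoop's nose there, pitched nose down"""
    a=np.radians(12); S0=R.from_euler('z',a)
    s0=np.array([.457,.2998,.040])-S0.apply([-.1,0,.032])
    S=R.from_euler('z',np.radians(yaw))*R.from_euler('y',np.radians(pitch)); s=np.array(nose)-S.apply([.063,0,.012])
    return s+S.apply(S0.inv().apply(G[0]-s0)), S*S0.inv()*G[1]
E
python3 - <<'E'
from h import *
o=robot.get_obs();print(o["qpos"],o["gripper_width"])
p1,r1=scoop(12,0,[.54,-.015,.16]); print(p1); go(p1,r1,grasp=False)
E
```

```text
[ 0.50088188  0.38666522  1.74067691 -0.0626641   0.8483478  -1.24930574] 0.015926755294988392
[ 0.37959194 -0.04872961  0.18365   ]
turn [ 0. -0. -0.] shift [ 3.675 -8.098 -0.735]
```

>>> send_rows(moves=[0.05,-0.1,-0.03,0,0,0,1,0.1,-0.2,-0.04,0,0,0,1,0.2,-0.44,-0.04,0,0,0,1,0.2,-0.44,-0.04,0,0,0,1,0.2,-0.44,-0.04,0,0,0,1,0.2,-0.44,-0.04,0,0,0,1,0.2,-0.44,-0.04,0,0,0,1,0.2,-0.44,-0.04,0,0,0,1,0.2,-0.44,-0.04,0,0,0,1,0.2,-0.44,-0.04,0,0,0,1,0.2,-0.44,-0.04,0,0,0,1,0.2,-0.44,-0.04,0,0,0,1,0.2,-0.44,-0.04,0,0,0,1,0.2,-0.44,-0.04,0,0,0,1,0.2,-0.44,-0.04,0,0,0,1,0.2,-0.44,-0.04,0,0,0,1,0.2,-0.44,-0.04,0,0,0,1,0.2,-0.44,-0.04,0,0,0,1,0.2,-0.44,-0.04,0,0,0,1,0.1,-0.23,-0.02,0,0,0,1])

```text
t: 8.8
ee_pos: [0.3782, -0.0464, 0.1839]
tcp_rot: [-0.107, 0.991, 0.01, 0.085]
force: [-0.1, -0.1, -3.8]
gripper_width: 0.0157
grasp_force: 54.9
```

```bash
python3 - <<'E'
from h import *
o=robot.get_obs();print(o["qpos"],o["gripper_width"])
P=[(0,[.54,-.015,.16]),(5,[.555,-.014,.14]),(10,[.56,-.012,.12]),(15,[.56,-.012,.105]),(20,[.56,-.012,.095]),(25,[.56,-.012,.09]),(30,[.56,-.012,.09]),(35,[.56,-.012,.09]),(40,[.56,-.012,.09]),(45,[.56,-.012,.09]),(50,[.56,-.012,.09]),(55,[.56,-.012,.092])]
p0,r0=o["ee_pos"],R.from_quat(o["tcp_rot"])
for a,n in P:
    p,r=scoop(12,a,n)
    # shift expressed in frame halfway, one leg of 5 deg
    rr=r0*R.from_rotvec((r0.inv()*r).as_rotvec()/2)
    print(a,np.round(p,3),"turn",np.round(np.degrees((r0.inv()*r).as_rotvec())/5,2),"shift",np.round(rr.inv().apply(p-p0)/.04,2)); p0,r0=p,r
E
```

```text
[-0.36266169  0.16982375  2.08877596  0.13958951  0.74445441 -2.2454694 ] 0.015717971721718564
0 [ 0.38  -0.049  0.184] turn [-0.   -0.02 -0.02] shift [-0.02 -0.06  0.01]
5 [ 0.397 -0.047  0.178] turn [-0.01  1.    0.  ] shift [-0.42 -0.06  0.2 ]
10 [ 0.406 -0.044  0.172] turn [-0.01  1.    0.  ] shift [-0.22  0.02  0.16]
15 [ 0.411 -0.043  0.17 ] turn [-0.01  1.    0.  ] shift [-0.13 -0.    0.03]
20 [ 0.417 -0.042  0.173] turn [-0.01  1.    0.  ] shift [-0.15 -0.   -0.1 ]
25 [ 0.424 -0.04   0.181] turn [-0.01  1.    0.  ] shift [-0.14 -0.   -0.22]
30 [ 0.433 -0.039  0.192] turn [-0.01  1.    0.  ] shift [-0.11  0.   -0.34]
35 [ 0.442 -0.037  0.203] turn [-0.01  1.    0.  ] shift [-0.11  0.   -0.34]
40 [ 0.452 -0.035  0.213] turn [-0.01  1.    0.  ] shift [-0.11  0.   -0.34]
45 [ 0.463 -0.032  0.223] turn [-0.01  1.    0.  ] shift [-0.11  0.   -0.34]
50 [ 0.475 -0.03   0.231] turn [-0.01  1.    0.  ] shift [-0.11  0.   -0.34]
55 [ 0.487 -0.027  0.24 ] turn [-0.01  1.    0.  ] shift [-0.08  0.   -0.38]
```

>>> send_rows(moves=[-0.12,-0.06,0.06,0,0.25,0,1,-0.12,-0.03,0.06,0,0.25,0,1,-0.1,-0.02,0.05,0,0.25,0,1,-0.1,0,0.04,0,0.25,0,1,-0.11,0.01,0.08,0,0.5,0,1,-0.11,0.01,0.08,0,0.5,0,1,-0.07,0,0.02,0,0.5,0,1,-0.06,0,0.01,0,0.5,0,1,-0.08,0,-0.05,0,0.5,0,1,-0.07,0,-0.05,0,0.5,0,1,-0.04,0,-0.06,0,0.25,0,1,-0.04,0,-0.06,0,0.25,0,1,-0.03,0,-0.05,0,0.25,0,1,-0.03,0,-0.05,0,0.25,0,1])

```text
t: 10.2
ee_pos: [0.4258, -0.0384, 0.182]
tcp_rot: [-0.108, 0.985, -0.014, -0.132]
force: [-0.3, 0.8, -2.5]
gripper_width: 0.0159
grasp_force: 54.9
```

```bash
python3 - <<'E'
from h import *
o=robot.get_obs();print(o["qpos"],o["gripper_width"])
p,r=scoop(12,25,[.56,-.012,.09]); go(p,r,grasp=False)
I=capture("side");f=lambda I,u,v,w,h:cv2.resize(I[v:v+h,u:u+w,::-1],(400,300),interpolation=cv2.INTER_CUBIC)
cv2.imwrite("pics/m4.png",np.hstack([f(I,220,150,140,105),f(capture("top"),200,150,120,90)]))
E
```

```text
[-0.15607841  0.41634652  1.70429351 -0.09951909  1.27077658 -1.90300813] 0.015908781279477955
turn [-0.04 -0.03  0.  ] shift [ 0.035 -0.042  0.042]
```

View pics/m4.png

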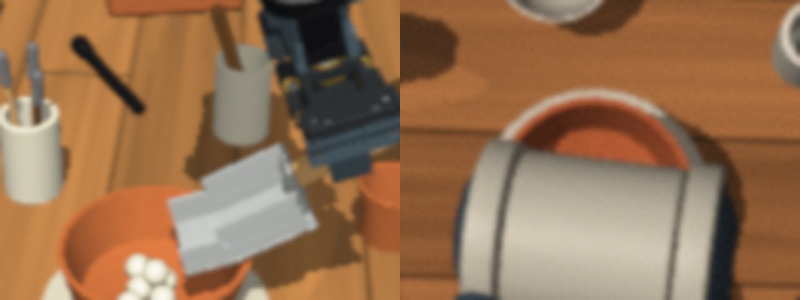

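Side crop at 25° pitch: the tray looks empty, and the stones are clustered in the bowl around crop (148,272). I'll tilt a little further to be sure, then return level.

>>> send_rows(moves=[-0.06,0,-0.17,0,0.5,0,1,-0.05,0,-0.17,0,0.5,0,1,-0.06,0,-0.17,0,0.5,0,1,-0.05,0,-0.17,0,0.5,0,1,0,0,0,0,0,0,1,0,0,0,0,0,0,1])

```text
t: 10.9
ee_pos: [0.4422, -0.0349, 0.2045]
tcp_rot: [-0.106, 0.97, -0.023, -0.216]
force: [-0.1, -1.1, -2.2]
gripper_width: 0.0156
grasp_force: 54.9
```

```bash
python3 - <<'E'
from h import *
o=robot.get_obs();print(o["gripper_width"],o["force"])
p0,r0=o["ee_pos"],R.from_quat(o["tcp_rot"])
I=capture("side");h=cv2.cvtColor(I,cv2.COLOR_RGB2HSV)
b=proj("side",[[.584,-.012,.045]])[0].astype(int);print(b)
m=((h[...,2]>140)&(h[...,1]<75)).astype(np.uint8)[b[1]-20:b[1]+22,b[0]-28:b[0]+28]
num,l,st,ce=cv2.connectedComponentsWithStats(m)
for i in range(1,num): print(st[i])
cv2.imwrite("pics/m5.png",cv2.resize(I[195:275,220:340,::-1],(720,480),interpolation=cv2.INTER_CUBIC))
# up first, then level, then across
r1=scoop(12,0,[0,0,0])[1]
p1=p0+[-.02,0,.05]; go(p1,r0,grasp=False,p0=p0,r0=r0)
q=scoop(12,0,[.5573+.056,.3215+.0135,.16])[0]   # unused check
p2=G[0]+np.array([.0055,.0005,.15]); go(p2,r1,grasp=False,p0=p1,r0=r0)
E
```

```text
0.015636188081720168 [-0.06062228 -1.08519636 -2.15283949]
[273 247]
[ 36   0  20  19 312]
[ 19  12  18  19 267]
[ 0 27  9 15 67]
[49 34  7  8 31]
turn [0. 0. 0.] shift [ 0.972  0.109 -0.925]
turn [ 0. -7. -0.] shift [-2.463  7.973  1.985]
```

View pics/m5.png

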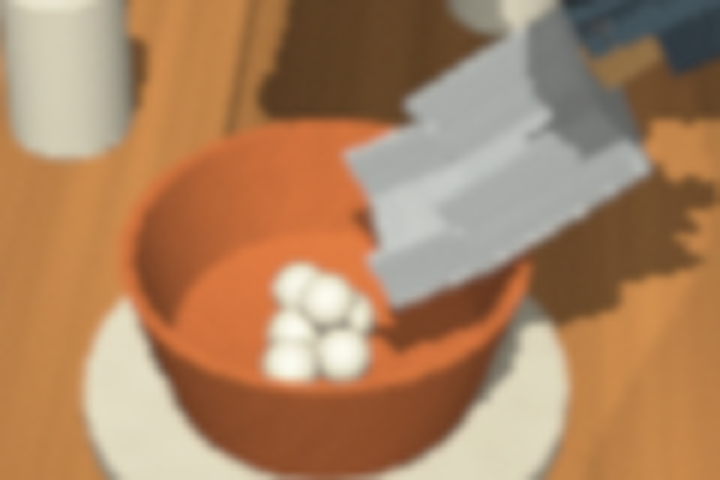

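The crop shows all six stones in the bowl, at (300,285), (327,298), (355,312), (292,330), (288,360) and (343,355). The scoop is empty, so I return it.

>>> send_rows(moves=[0.24,0.03,-0.23,0,0,0,1,0.24,0.03,-0.23,0,0,0,1,0.24,0.03,-0.23,0,0,0,1,0.24,0.02,-0.23,0,0,0,1,0,0,0,0,-1,0,1,0,0,0,0,-1,0,1,0,0,0,0,-1,0,1,0,0,0,0,-1,0,1,0,0,0,0,-1,0,1,0,0,0,0,-1,0,1,0,0,0,0,-1,0,1,-0.2,0.65,0.16,0,0,0,1,-0.2,0.65,0.16,0,0,0,1,-0.2,0.65,0.16,0,0,0,1,-0.2,0.65,0.16,0,0,0,1,-0.2,0.65,0.16,0,0,0,1,-0.2,0.65,0.16,0,0,0,1,-0.2,0.65,0.16,0,0,0,1,-0.2,0.65,0.16,0,0,0,1,-0.2,0.65,0.16,0,0,0,1])

```text
t: 12.95
ee_pos: [0.451, 0.2122, 0.211]
tcp_rot: [-0.108, 0.99, 0.01, 0.086]
force: [0.7, -0.1, -2.4]
gripper_width: 0.0158
grasp_force: 54.9
```

```bash
python3 - <<'E'
from h import *
o=robot.get_obs();print(o["gripper_width"],o["force"],o["qpos"])
d=np.array([.0055,.0005,0])
p,r=go(G[0]+d+[0,0,.03],G[1],grasp=False)
go(G[0]+d,G[1],grasp=False,p0=p,r0=r)
E
```

```text
0.015757801679397603 [ 0.65149576 -0.06584169 -2.37800705] [ 0.33242428  0.27885962  1.81291907 -0.02446428  0.87806885 -1.44154326]
turn [-0.   -0.01 -0.  ] shift [-0.129  2.094  3.512]
turn [0. 0. 0.] shift [ 0.129 -0.001  0.739]
```

>>> send_rows(moves=[0,0.35,0.2,0,0,0,1,-0.02,0.35,0.35,0,0,0,1,-0.02,0.35,0.4,0,0,0,1,-0.02,0.35,0.4,0,0,0,1,-0.02,0.3,0.4,0,0,0,1,-0.02,0.25,0.4,0,0,0,1,-0.02,0.14,0.4,0,0,0,1,-0.01,0,0.4,0,0,0,1,0,0,0.4,0,0,0,1,0,0,0.16,0,0,0,1,0.03,0,0.2,0,0,0,1,0.03,0,0.2,0,0,0,1,0.03,0,0.15,0,0,0,1,0.02,0,0.09,0,0,0,1,0.01,0,0.06,0,0,0,1,0,0,0,0,0,0,1])

```text
t: 14.55
ee_pos: [0.4618, 0.2992, 0.0445]
tcp_rot: [-0.108, 0.99, 0.01, 0.085]
force: [0.7, 0.2, -2.0]
gripper_width: 0.0154
grasp_force: 54.9
```

```bash
python3 - <<'E'
from h import *
o=robot.get_obs();print(o["gripper_width"],o["force"])
go(G[0]+np.array([.0055,.0005,0]),G[1],grasp=False)
E
```

```text
0.015364279709130286 [ 0.68378523  0.21632412 -1.99033623]
turn [-0.   -0.01 -0.  ] shift [0.004 0.032 0.02 ]
```

>>> send_rows(moves=[0,0,0.02,0,0,0,1,0,0,0,0,0,0,1,0,0,0,0,0,0,1])

```text
t: 14.85
ee_pos: [0.4621, 0.2993, 0.044]
tcp_rot: [-0.108, 0.99, 0.01, 0.086]
force: [-0.0, 0.7, -2.2]
gripper_width: 0.0157
grasp_force: 54.9
```

>>> send_rows(moves=[0,0,0.02,0,0,0,1,0,0,0.01,0,0,0,1,0,0,0,0,0,0,1])

```text
t: 15.15
ee_pos: [0.4621, 0.2993, 0.0433]
tcp_rot: [-0.108, 0.99, 0.01, 0.086]
force: [-6.4, -2.7, 14.2]
gripper_width: 0.0155
grasp_force: 55.0
```

>>> send_rows(moves=[0,0,-0.01,0,0,0,1,0,0,0,0,0,0,0.8,0,0,0,0,0,0,0.6,0,0,0,0,0,0,0.3,0,0,0,0,0,0,0.1,0,0,0,0,0,0,0,0,0,0,0,0,0,0])

```text
t: 15.85
ee_pos: [0.4622, 0.2993, 0.043]
tcp_rot: [-0.108, 0.99, 0.01, 0.086]
force: [0.1, 0.4, -0.0]
gripper_width: 0.0551
grasp_force: 0.0
```

```bash
python3 - <<'E'
from h import *
o=robot.get_obs();print(o["gripper_width"],o["force"],o["qpos"])
C=np.array([.513,-.316,0]);T=np.array([.5414,-.2892,.169])
d=T-C;d[2]=0;az=np.arctan2(d[1],d[0]);u=d/np.linalg.norm(d)
tip=C-u*.009+[0,0,.012]; ax=(T-tip);L=np.linalg.norm(ax);ax/=L;print("L",L,"lean",np.degrees(np.arccos(ax[2])),"az",np.degrees(az))
g=tip+ax*.136; print("grasp",g)
lean=np.arccos(ax[2])
for ay in (az+np.pi/2,az-np.pi/2, np.radians(60), np.radians(-120)):
    r=frame(ay,az+np.pi,lean)   # fingers point to tip: lean opposite
    go(o["ee_pos"]+[-.01,0,.16],R.from_quat(o["tcp_rot"]),grasp=False)
    print(np.degrees(ay)); go(g-r.apply([0,0,.10]),r,p0=o["ee_pos"]+[-.01,0,.16])
E
```

```text
0.055099733282823096 [ 0.13889016  0.37211046 -0.03097227] [ 0.49391031  0.61898813  1.84828657 -0.09415301  0.50999014 -1.21534398]
L 0.16418793005590718 lean 17.016342288614695 az 43.3397176310172
grasp [ 0.5354005 -0.2948615  0.1420461]
turn [0. 0. 0.] shift [-0.446  0.058 -3.983]
133.33971763101718
turn [ 0.4   5.25 -6.23] shift [  7.855 -12.231   1.423]
turn [0. 0. 0.] shift [-0.446  0.058 -3.983]
-46.6602823689828
turn [ 6.94 -0.53 29.01] shift [-7.855 12.231  1.423]
turn [0. 0. 0.] shift [-0.446  0.058 -3.983]
59.99999999999999
turn [3.49 4.01 8.19] shift [ -9.466 -11.032   1.423]
turn [0. 0. 0.] shift [-0.446  0.058 -3.983]
-119.99999999999999
turn [ -5.04   4.39 -27.08] shift [ 9.466 11.032  1.423]
```

>>> send_rows(moves=[-0.02,0,-0.15,0,0,0,0,-0.04,0,-0.35,0,0,0,0,-0.05,0,-0.5,0,0,0,0,-0.05,0,-0.6,0,0,0,0,-0.05,0,-0.6,0,0,0,0,-0.05,0,-0.6,0,0,0,0,-0.05,0,-0.6,0,0,0,0,-0.05,0,-0.6,0,0,0,0,0,0,0,0.39,0.45,0.91,0,0,0,0,0.39,0.45,0.91,0,0,0,0,0.39,0.45,0.91,0,0,0,0,0.39,0.45,0.91,0,0,0,0,0.39,0.45,0.91,0,0,0,0,0.39,0.45,0.91,0,0,0,0,0.39,0.45,0.91,0,0,0,0,0.39,0.45,0.91,0,0,0,0,0.39,0.45,0.91,0])

```text
t: 17.55
ee_pos: [0.4491, 0.2964, 0.2036]
tcp_rot: [0.258, 0.954, -0.128, -0.08]
force: [0.1, -0.3, -0.9]
gripper_width: 0.0914
grasp_force: 0.0
```

```bash
cat >> h.py <<'E'
C=np.array([.513,-.316,0]);T=np.array([.5414,-.2892,.169]);d_=T-C;d_[2]=0;AZ=np.arctan2(d_[1],d_[0])
tip=C-d_/np.linalg.norm(d_)*.009+[0,0,.012]; ax=(T-tip)/np.linalg.norm(T-tip); LEAN=np.arccos(ax[2])
RS=frame(np.radians(60),AZ+np.pi,LEAN); GS=tip+ax*.136
E
python3 - <<'E'
from h import *
o=robot.get_obs();print(o["gripper_width"],o["force"],o["qpos"])
p,r=go(GS-RS.apply([0,0,.09]),RS);print(p)
# scoop check: masks
I=capture("side");J=capture("top")
f=lambda I,u,v,w,h:cv2.resize(I[v:v+h,u:u+w,::-1],(400,300),interpolation=cv2.INTER_CUBIC)
cv2.imwrite("pics/m6.png",np.hstack([f(I,220,330,120,90),f(J,100,180,120,90)]))
h=cv2.cvtColor(J,cv2.COLOR_RGB2HSV);m=((h[...,1]>90)&(h[...,2]>165)).astype(np.uint8)
num,l,st,ce=cv2.connectedComponentsWithStats(m)
for i in range(1,num):
    if st[i,4]>40 and np.hypot(*(ce[i]-[149,247]))<20:
        W=np.array([atz("top",q,.05)[:2] for q in np.argwhere(l==i)[:,::-1]]);u,s,v=np.linalg.svd(W-W.mean(0));print("handle",W.mean(0),np.degrees(np.arctan2(v[0,1],v[0,0])),len(W))
E
```

```text
0.09142755296923169 [ 0.09016055 -0.3470695  -0.91288853] [ 0.51468023  0.55351864  1.37480106 -0.06880762  1.50800702 -0.51440292]
turn [-0.05 -0.05 -0.04] shift [ -9.496 -10.93    1.657]
[ 0.55519457 -0.27618259  0.23097468]
```

View pics/m6.png

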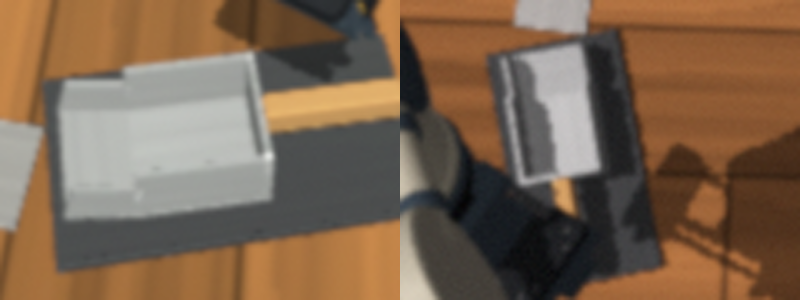

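The crops show the empty scoop flat on the slate, nose edge at about (62,150) inside the tile edge at (45,170), so it sits within the tile. Next, the stick.

>>> send_rows(moves=[-0.3,-0.35,0.05,0,0,0,0,-0.58,-0.67,0.1,0,0,0,0,-0.58,-0.67,0.1,0,0,0,0,-0.58,-0.67,0.1,0,0,0,0,-0.58,-0.67,0.1,0,0,0,0,-0.58,-0.67,0.1,0,0,0,0,-0.58,-0.67,0.1,0,0,0,0,-0.58,-0.67,0.1,0,0,0,0,-0.58,-0.67,0.1,0,0,0,0,-0.58,-0.67,0.1,0,0,0,0,-0.58,-0.67,0.1,0,0,0,0,-0.58,-0.67,0.1,0,0,0,0,-0.58,-0.67,0.1,0,0,0,0,-0.58,-0.67,0.1,0,0,0,0,-0.58,-0.67,0.1,0,0,0,0,-0.58,-0.67,0.1,0,0,0,0,-0.5,-0.53,0.1,0,0,0,0,0,0,0,0,0,0,0])

```text
t: 19.45
ee_pos: [0.5546, -0.2801, 0.2316]
tcp_rot: [0.256, 0.955, -0.128, -0.079]
force: [-0.7, 1.1, -1.1]
gripper_width: 0.0912
grasp_force: 0.0
```

```bash
python3 - <<'E'
from h import *
o=robot.get_obs();print(o["qpos"])
go(GS,RS)
I=capture("side");J=capture("top");f=lambda I,u,v,w,h:cv2.resize(I[v:v+h,u:u+w,::-1],(400,300),interpolation=cv2.INTER_CUBIC)
cv2.imwrite("pics/m7.png",np.hstack([f(I,255,100,120,90),f(J,320,190,80,60)]))
E
```

```text
[-0.41812829  0.56213009  1.2728904  -0.27959993  1.43139742 -1.4077814 ]
turn [-0.04 -0.01 -0.01] shift [0.035 0.093 2.241]
```

View pics/m7.png

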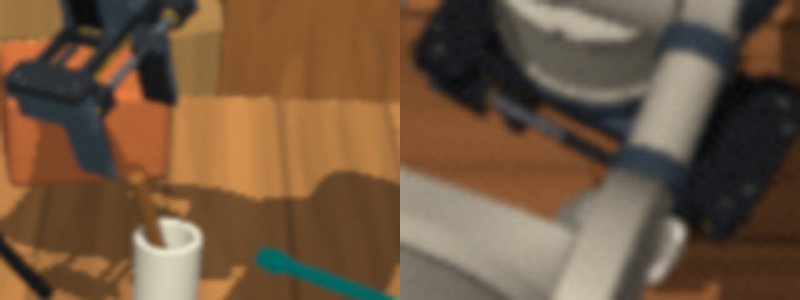

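The gripper is above the stick, in line with it: stick top at about (135,178) in the side crop, fingers straddling. I descend along the stick.

>>> send_rows(moves=[0.02,0.05,0.1,0,0,0,0,0.015,0.04,0.2,0,0,0,0,0,0,0.3,0,0,0,0,0,0,0.3,0,0,0,0,0,0,0.3,0,0,0,0,0,0,0.3,0,0,0,0,0,0,0.3,0,0,0,0,0,0,0.3,0,0,0,0,0,0,0.14,0,0,0,0.5,0,0,0,0,0,0,0.8,0,0,0,0,0,0,1,0,0,0,0,0,0,1,0,0,0,0,0,0,1,0,0,0,0,0,0,1,0,0,0,0,0,0,1,0,0,0,0,0,0,1,0,0,0,0,0,0,1,0,0,0,0,0,0,1], newtons=30)

```text
t: 21.35
ee_pos: [0.5361, -0.2911, 0.1448]
tcp_rot: [0.256, 0.955, -0.127, -0.079]
force: [-3.5, -5.5, 5.8]
gripper_width: 0.016
grasp_force: 29.9
```

>>> send_rows(moves=[0,0,-0.1,0,0,0,1,0,0,-0.3,0,0,0,1,0,0,-0.4,0,0,0,1,0,0,-0.4,0,0,0,1,0,0,-0.4,0,0,0,1,0,0,-0.4,0,0,0,1,0,0,-0.4,0,0,0,1,0,0,-0.4,0,0,0,1,0,0,-0.3,0,0,0,1,0,0,0,0,0,0,1], newtons=45)

```text
t: 22.35
ee_pos: [0.564, -0.2657, 0.2644]
tcp_rot: [0.256, 0.955, -0.127, -0.078]
force: [1.0, -0.2, -1.1]
gripper_width: 0.0155
grasp_force: 45.0
```

```bash
python3 - <<'E'
from h import *
o=robot.get_obs();print(o["gripper_width"],o["force"],o["qpos"])
p,r=go(o["ee_pos"],frame(np.radians(60)),grasp=False)
# find stick tip in the pictures: brown-dark pixels near predicted axis
r0=R.from_quat(o["tcp_rot"]);g=o["ee_pos"]+r0.apply([0,0,.003])
for s in (.10,.117,.136): print(s,proj("side",[g+r0.apply([0,0,s])])[0].round(1),proj("top",[g+r0.apply([0,0,s])])[0].round(1),(g+r0.apply([0,0,s])).round(3))
b=np.array([.584,-.012,0])
go(b+[-.052,0,.13+.136],r,p0=p,r0=r)
E
```

```text
0.015478379900156327 [ 0.96041345 -0.19124348 -1.0534974 ] [-0.39291668  0.54045669  1.21925395 -0.27340545  1.50946954 -1.40520223]
turn [-3.29 -0.98 -0.01] shift [0. 0. 0.]
0.1 [296. 154.] [360.3 223.1] [ 0.542 -0.287  0.166]
0.117 [297.2 158.2] [360.4 225. ] [ 0.538 -0.29   0.15 ]
0.136 [298.4 162.9] [360.6 226.9] [ 0.534 -0.294  0.132]
turn [0. 0. 0.] shift [ 3.863  5.093 -0.115]
```

>>> send_rows(moves=[0,0,0,-0.82,-0.25,0,1,0,0,0,-0.82,-0.25,0,1,0,0,0,-0.82,-0.24,0,1,0,0,0,-0.82,-0.24,0,1,0.15,0.2,-0.02,0,0,0,1,0.3,0.4,-0.02,0,0,0,1,0.33,0.43,-0.02,0,0,0,1,0.33,0.43,-0.02,0,0,0,1,0.33,0.43,-0.02,0,0,0,1,0.33,0.43,0,0,0,0,1,0.33,0.43,0,0,0,0,1,0.33,0.43,0,0,0,0,1,0.33,0.43,0,0,0,0,1,0.33,0.43,0,0,0,0,1,0.33,0.43,0,0,0,0,1,0.33,0.43,0,0,0,0,1,0.25,0.4,0,0,0,0,1,0,0,0,0,0,0,1])

```text
t: 24.15
ee_pos: [0.5297, 0.0017, 0.2671]
tcp_rot: [0.257, 0.966, -0.001, -0.002]
force: [-0.8, -0.1, -0.3]
gripper_width: 0.0153
grasp_force: 45.0
```

```bash
python3 - <<'E'
from h import *
o=robot.get_obs();print(o["gripper_width"],o["force"],o["qpos"])
r0=R.from_quat(o["tcp_rot"]);g=o["ee_pos"]+r0.apply([0,0,.003]);print(g,r0.apply([0,0,1]).round(3))
for s in (.03,.098,.136): print(s,((proj("side",[g+r0.apply([0,0,s])])[0]-[230,165])*8).round(0))
b=np.array([.584,-.012,0])
t=np.linspace(0,2*np.pi,9)
I=capture("side")
cv2.imwrite("pics/m8.png",cv2.resize(I[165:265,230:330,::-1],(600,600),interpolation=cv2.INTER_CUBIC))
E
```

```text
0.015270438995895162 [-0.82157936 -0.13069992 -0.3170366 ] [-1.09099188e-01  3.29758896e-01  1.53288365e+00 -6.25940193e-04
  1.28233653e+00 -1.15942885e+00]
[0.52968421 0.00173655 0.26407024] [-0.003 -0.    -1.   ]
0.03 [533. 211.]
0.098 [527. 400.]
0.136 [525. 499.]
```

View pics/m8.png

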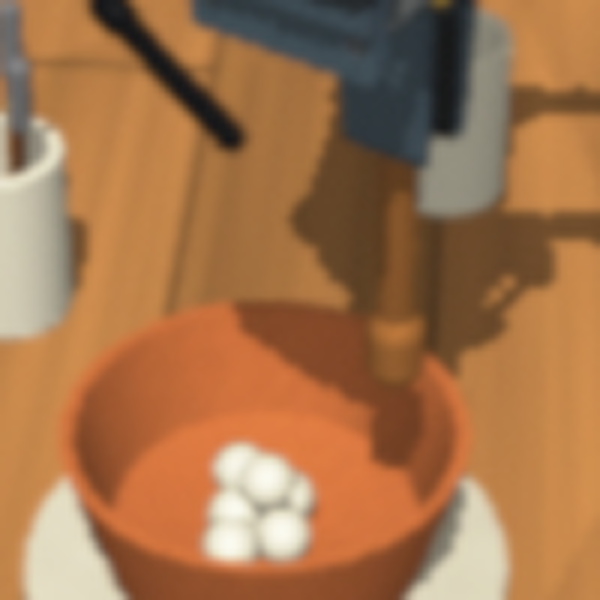

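The stick hangs almost vertical. Its tip is at about (393,378) in the crop, against a prediction of (394,374) for a 136 mm reach. The six stones are clustered at the bowl's centre, around (258,505). I lower the stick at the near side.

>>> send_rows(moves=[-0.12,-0.03,0,0,0,0,1,-0.12,-0.03,0,0,0,0,1,-0.12,-0.03,0,0,0,0,1,-0.12,-0.03,0,0,0,0,1,0,0,0.3,0,0,0,1,0,0,0.3,0,0,0,1,0,0,0.3,0,0,0,1,0,0,0.3,0,0,0,1,0,0,0.3,0,0,0,1,0,0,0.2,0,0,0,1,0,0,0.15,0,0,0,1,0,0,0.15,0,0,0,1,0,0,0.1,0,0,0,1,0,0,0,0,0,0,1])

```text
t: 25.6
ee_pos: [0.5446, -0.0158, 0.1827]
tcp_rot: [0.259, 0.966, -0.0, -0.001]
force: [-0.8, -0.0, -0.0]
gripper_width: 0.0152
grasp_force: 45.0
```

```bash
python3 - <<'E'
from h import *
o=robot.get_obs();print(o["gripper_width"],o["force"],o["ee_pos"])
E
```

```text
0.015213463897664 [-0.81365077 -0.03655399 -0.0494228 ] [ 0.5446295  -0.01581435  0.18271586]
```

>>> send_rows(moves=[-0.01,0.04,0.05,0,0,0,1,0.06,0.06,0.05,0,0,0,1,0,0,0,0,0,0,1])

```text
t: 25.9
ee_pos: [0.5449, -0.011, 0.179]
tcp_rot: [0.259, 0.966, -0.0, -0.001]
force: [-0.4, 0.5, -0.4]
gripper_width: 0.0152
grasp_force: 45.0
```

```bash
python3 - <<'E'
from h import *
o=robot.get_obs();print(o["gripper_width"],o["force"],o["ee_pos"])
E
```

```text
0.015238546053848253 [-0.36001074  0.45996477 -0.40488917] [ 0.54487471 -0.0109576   0.17899603]
```

>>> send_rows(moves=[0,0,0.03,0,0,0,1,0,0,0.03,0,0,0,1,0,0,0,0,0,0,1])

```text
t: 26.2
ee_pos: [0.5452, -0.0114, 0.1769]
tcp_rot: [0.259, 0.966, -0.0, -0.001]
force: [-0.7, 0.3, 2.5]
gripper_width: 0.0154
grasp_force: 45.0
```

```bash
python3 - <<'E'
from h import *
r0=frame(np.radians(60)); b=np.array([.584,-.012]); rad=.037
ph=np.radians(180+9*np.arange(41)); P=np.c_[b[0]+rad*np.cos(ph),b[1]+rad*np.sin(ph),0*ph]
Q=np.round(r0.inv().apply(P-P[0])[:,:2]/.04,2); D=np.diff(Q,axis=0)
for k in (0,20): print(", ".join(f"{a:.2f}, {c:.2f}" for a,c in D[k:k+20]))
o=robot.get_obs(); print(r0.inv().apply(P[0]+[0,0,o["ee_pos"][2]]-o["ee_pos"])/.04)
E
```

```text
-0.08, -0.12, -0.10, -0.10, -0.12, -0.09, -0.12, -0.07, -0.14, -0.05, -0.14, -0.03, -0.15, 0.00, -0.14, 0.02, -0.14, 0.04, -0.13, 0.06, -0.12, 0.08, -0.11, 0.10, -0.09, 0.12, -0.07, 0.13, -0.04, 0.13, -0.03, 0.15, 0.00, 0.14, 0.01, 0.14, 0.05, 0.14, 0.06, 0.14
0.08, 0.11, 0.10, 0.11, 0.12, 0.09, 0.12, 0.07, 0.14, 0.05, 0.14, 0.02, 0.15, 0.01, 0.14, -0.02, 0.14, -0.04, 0.13, -0.07, 0.12, -0.08, 0.11, -0.10, 0.08, -0.11, 0.07, -0.13, 0.05, -0.14, 0.03, -0.14, 0.00, -0.15, -0.02, -0.14, -0.04, -0.14, -0.06, -0.13
[-0.04549983  0.00934094  0.        ]
```

>>> send_rows(moves=[-0.05,0.01,-0.03,0,0,0,1,-0.08,-0.12,0,0,0,0,1,-0.1,-0.1,0,0,0,0,1,-0.12,-0.09,0,0,0,0,1,-0.12,-0.07,0,0,0,0,1,-0.14,-0.05,0,0,0,0,1,-0.14,-0.03,0,0,0,0,1,-0.15,0,0,0,0,0,1,-0.14,0.02,0,0,0,0,1,-0.14,0.04,0,0,0,0,1,-0.13,0.06,0,0,0,0,1])

```text
t: 27.3
ee_pos: [0.5839, -0.0489, 0.1778]
tcp_rot: [0.259, 0.966, -0.0, -0.002]
force: [-4.9, 1.0, 6.8]
gripper_width: 0.0152
grasp_force: 45.0
```

```bash
cat > st.py <<'E'
from h import *
o=robot.get_obs();e=o["ee_pos"]-[.584,-.012,0];print(o["gripper_width"],o["force"].round(1),"rad",np.hypot(e[0],e[1]).round(4),"ph",(np.degrees(np.arctan2(e[1],e[0]))%360).round(1),e[2],R.from_quat(o["tcp_rot"]).apply([0,0,1]).round(3))
for n in("side","top"):
    I=capture(n);h=cv2.cvtColor(I,cv2.COLOR_RGB2HSV);b=proj(n,[[.584,-.012,.045]])[0].astype(int)
    m=((h[...,2]>130)&(h[...,1]<75)).astype(np.uint8);w=np.zeros_like(m);cv2.circle(w,tuple(int(v) for v in b),26,1,-1);m=m*w
    W=np.array([atz(n,q,.045)[:2]-[.584,-.012] for q in np.argwhere(m)[:,::-1]])
    if len(W): print(n,len(W),"stones centroid",W.mean(0).round(3))
E
python3 st.py
```

```text
0.015244165059157714 [-4.9  1.   6.8] rad 0.0369 ph 269.9 0.17782898521750662 [-0.003  0.    -1.   ]
side 271 stones centroid [0.003 0.005]
top 929 stones centroid [ 0.032 -0.003]
```

>>> send_rows(moves=[-0.12,0.08,-0.04,0,0,0,1,-0.11,0.1,-0.02,0,0,0,1,-0.09,0.12,0,0,0,0,1,-0.07,0.13,0,0,0,0,1,-0.04,0.13,0,0,0,0,1,-0.03,0.15,0,0,0,0,1,0,0.14,0,0,0,0,1,0.01,0.14,0,0,0,0,1,0.05,0.14,0,0,0,0,1,0.06,0.14,0,0,0,0,1])

```text
t: 28.4
ee_pos: [0.621, -0.0113, 0.1801]
tcp_rot: [0.259, 0.966, -0.0, -0.001]
force: [1.0, -0.5, -0.6]
gripper_width: 0.015
grasp_force: 45.0
```

```bash
python3 st.py
```

```text
0.015028650775399492 [ 1.  -0.5 -0.6] rad 0.037 ph 1.1 0.18011117106213953 [-0.003  0.    -1.   ]
side 284 stones centroid [0.007 0.012]
top 546 stones centroid [ 0.005 -0.015]
```

>>> send_rows(moves=[0.08,0.11,0,0,0,0,1,0.1,0.11,0,0,0,0,1,0.12,0.09,0,0,0,0,1,0.12,0.07,0,0,0,0,1,0.14,0.05,0,0,0,0,1,0.14,0.02,0,0,0,0,1,0.15,0.01,0,0,0,0,1,0.14,-0.02,0,0,0,0,1,0.14,-0.04,0,0,0,0,1,0.13,-0.07,0,0,0,0,1])

```text
t: 29.5
ee_pos: [0.5834, 0.0249, 0.1802]
tcp_rot: [0.259, 0.966, -0.0, -0.001]
force: [0.4, -0.6, -0.4]
gripper_width: 0.0155
grasp_force: 45.0
```

```bash
python3 st.py
```

```text
0.015464562831996397 [ 0.4 -0.6 -0.4] rad 0.0369 ph 90.9 0.18019229702339692 [-0.003  0.    -1.   ]
side 110 stones centroid [-0.008  0.011]
top 904 stones centroid [0.023 0.011]
```

>>> send_rows(moves=[0.12,-0.08,0,0,0,0,1,0.11,-0.1,0,0,0,0,1,0.08,-0.11,0,0,0,0,1,0.07,-0.13,0,0,0,0,1,0.05,-0.14,0,0,0,0,1,0.03,-0.14,0,0,0,0,1,0,-0.15,0,0,0,0,1,-0.02,-0.14,0,0,0,0,1,-0.04,-0.14,0,0,0,0,1,-0.06,-0.13,0,0,0,0,1])

```text
t: 30.6
ee_pos: [0.5469, -0.0126, 0.1803]
tcp_rot: [0.259, 0.966, -0.0, -0.001]
force: [0.1, 0.6, 0.4]
gripper_width: 0.0152
grasp_force: 45.0
```

```bash
python3 st.py
```

```text
0.015154081862887421 [0.1 0.6 0.4] rad 0.0371 ph 180.9 0.18030266173076442 [-0.003 -0.    -1.   ]
side 265 stones centroid [-0.004  0.002]
top 1860 stones centroid [0.008 0.002]
```

```bash
cat >> st.py <<'E'
I=capture("side");h=cv2.cvtColor(I,cv2.COLOR_RGB2HSV);b=proj("side",[[.584,-.012,.045]])[0].astype(int)
m=((h[...,2]>130)&(h[...,1]<75)).astype(np.uint8);w=np.zeros_like(m);cv2.circle(w,tuple(int(v) for v in b),26,1,-1)
W=np.array([atz("side",q,.052)[:2]-[.584,-.012] for q in np.argwhere(m*w)[:,::-1]])
u=e[:2]/np.hypot(*e[:2]);t=np.array([-u[1],u[0]]);V=(W-e[:2])*1000
f=V@t>0; dd=np.hypot(*V.T)
print("ahead nearest",dd[f].min().round(1),"behind nearest",dd[~f].min().round(1) if (~f).any() else None)
g=np.zeros((9,9),int)
for x,y in (W*1000): 
    i,j=int((54-x)//12),int((54-y)//12)
    if 0<=i<9 and 0<=j<9: g[i,j]+=1
print(g)  # rows: +x down to -x, columns: +y to -y, 12 mm cells
E
python3 st.py
```

```text
0.015397591739237748 [ 1.   0.1 -0.5] rad 0.037 ph 181.3 0.18029318525981525 [-0.002 -0.    -1.   ]
side 268 stones centroid [-0.004  0.002]
top 1860 stones centroid [0.008 0.002]
ahead nearest 13.8 behind nearest 13.1
[[ 0  0  0  0  0  0  0  0  0]
 [ 0  0  0  0  0  0  0  0  0]
 [ 0  0  1  5  0  0  0  0  0]
 [ 0  6 15 16  9  5  1  0  0]
 [ 2 18 15 14 15 18  5  0  0]
 [ 0 14 16 15 13 14  7  0  0]
 [ 0  0 11  7  9  7  6  0  0]
 [ 0  0  0  0  0  0  0  0  0]
 [ 0  0  0  0  0  0  0  0  0]]
```

>>> send_rows(moves=[-0.08,-0.12,0,0,0,0,1,-0.1,-0.1,0,0,0,0,1,-0.12,-0.09,0,0,0,0,1,-0.12,-0.07,0,0,0,0,1,-0.14,-0.05,0,0,0,0,1])

```text
t: 31.35
ee_pos: [0.558, -0.0387, 0.1803]
tcp_rot: [0.259, 0.966, -0.0, -0.001]
force: [-0.1, 0.3, -0.3]
gripper_width: 0.0155
grasp_force: 45.0
```

```bash
python3 st.py
```

```text
0.01549717750825566 [-0.1  0.3 -0.3] rad 0.0372 ph 225.8 0.18027181173346232 [-0.003  0.    -1.   ]
side 279 stones centroid [-0.001 -0.003]
top 1491 stones centroid [ 0.018 -0.005]
ahead nearest 14.4 behind nearest 25.0
[[ 0  0  0  0  0  0  0  0  0]
 [ 0  0  0  0  0  0  0  0  0]
 [ 0  0  2  5  0  0  0  0  0]
 [ 0  6 15 16 11  6  3  2  0]
 [ 2 18 15 14 15 18 13 14 10]
 [ 0 14 16 15  8  5  7  7  5]
 [ 0  0 10  7  0  0  0  0  0]
 [ 0  0  0  0  0  0  0  0  0]
 [ 0  0  0  0  0  0  0  0  0]]
```

A stone is being driven ahead of the stick. I continue.

>>> send_rows(moves=[-0.14,-0.03,0,0,0,0,1,-0.15,0,0,0,0,0,1,-0.14,0.02,0,0,0,0,1,-0.14,0.04,0,0,0,0,1,-0.13,0.06,0,0,0,0,1,-0.12,0.08,0,0,0,0,1,-0.11,0.1,0,0,0,0,1,-0.09,0.12,0,0,0,0,1,-0.07,0.13,0,0,0,0,1,-0.04,0.13,0,0,0,0,1])

```text
t: 32.5
ee_pos: [0.6103, -0.0379, 0.1801]
tcp_rot: [0.259, 0.966, -0.0, -0.001]
force: [0.6, 0.7, -1.3]
gripper_width: 0.015
grasp_force: 45.0
```

```bash
python3 st.py
```

```text
0.014959599081628628 [ 0.6  0.7 -1.3] rad 0.0369 ph 315.5 0.1800902422423114 [-0.003 -0.    -1.   ]
side 294 stones centroid [0.006 0.004]
top 422 stones centroid [ 0.034 -0.002]
ahead nearest 14.5 behind nearest 19.8
[[ 0  0  0  0  0  0  0  0  0]
 [ 0  0  2 12 14  6  0  0  0]
 [ 0  0  4 17 10  4  0  0  0]
 [ 0  8 15 16 11  7  1  0  0]
 [ 2 18 15 14 15 18  5  0  0]
 [ 1 15 16 15  9  5  1  0  0]
 [ 0  1 11  7  1  0  0  0  0]
 [ 0  0  0  0  0  0  0  0  0]
 [ 0  0  0  0  0  0  0  0  0]]
```

>>> send_rows(moves=[-0.03,0.15,0,0,0,0,1,0,0.14,0,0,0,0,1,0.01,0.14,0,0,0,0,1,0.05,0.14,0,0,0,0,1,0.06,0.14,0,0,0,0,1,0.08,0.11,0,0,0,0,1,0.1,0.11,0,0,0,0,1,0.12,0.09,0,0,0,0,1,0.12,0.07,0,0,0,0,1,0.14,0.05,0,0,0,0,1])

```text
t: 33.65
ee_pos: [0.6099, 0.0147, 0.1802]
tcp_rot: [0.259, 0.966, -0.0, -0.001]
force: [1.2, 0.2, -1.3]
gripper_width: 0.0153
grasp_force: 45.0
```

```bash
python3 st.py
```

```text
0.015316804086357654 [ 1.2  0.2 -1.3] rad 0.0372 ph 45.8 0.18016309805167888 [-0.003 -0.    -1.   ]
side 240 stones centroid [-0.001  0.008]
top 590 stones centroid [ 0.022 -0.002]
ahead nearest 11.3 behind nearest 16.3
[[ 0  0  0  0  0  0  0  0  0]
 [ 0  0  0  0  0  0  0  0  0]
 [ 0  1  0  0  0  0  0  0  0]
 [ 4 13 12 14 11  7  1  0  0]
 [ 1 18 15 14 15 18  5  0  0]
 [ 3 17 16 15  9  5  1  0  0]
 [ 0  4 11  7  1  0  0  0  0]
 [ 0  0  0  0  0  0  0  0  0]
 [ 0  0  0  0  0  0  0  0  0]]
```

Still pushing. I finish the second turn, plus a small overlap past the near side.

>>> send_rows(moves=[0.14,0.02,0,0,0,0,1,0.15,0.01,0,0,0,0,1,0.14,-0.02,0,0,0,0,1,0.14,-0.04,0,0,0,0,1,0.13,-0.07,0,0,0,0,1,0.12,-0.08,0,0,0,0,1,0.11,-0.1,0,0,0,0,1,0.08,-0.11,0,0,0,0,1,0.07,-0.13,0,0,0,0,1,0.05,-0.14,0,0,0,0,1,0.03,-0.14,0,0,0,0,1,0,-0.15,0,0,0,0,1,-0.02,-0.14,0,0,0,0,1,-0.04,-0.14,0,0,0,0,1,-0.06,-0.13,0,0,0,0,1,-0.02,-0.03,0,0,0,0,1])

```text
t: 35.4
ee_pos: [0.5468, -0.0141, 0.1802]
tcp_rot: [0.259, 0.966, -0.0, -0.002]
force: [-0.1, 0.1, -1.0]
gripper_width: 0.0155
grasp_force: 45.0
```

```bash
python3 st.py; python3 - <<'E'
from h import *
o=robot.get_obs()
p1=o["ee_pos"]+[0,0,.09]
r=frame(np.radians(60))
# stick vertical, tip 0.137 below the grasp point: above the crock with the tip at z .11
p2,_=go([.513,-.316,.12+.137],r,p0=p1,r0=R.from_quat(o["tcp_rot"]))
go([.513,-.316,.012+.137],r,p0=p2,r0=r)
E
```

```text
0.01548109008485909 [-0.1  0.1 -1. ] rad 0.0373 ph 183.3 0.18017891838562064 [-0.003  0.    -1.   ]
side 287 stones centroid [-0.011  0.   ]
top 1868 stones centroid [0.008 0.001]
ahead nearest 13.8 behind nearest 9.1
[[ 0  0  0  0  0  0  0  0  0]
 [ 0  0  0  0  0  0  0  0  0]
 [ 0  0  3  2  0  0  0  0  0]
 [ 0 12 15 13 11  5  0  0  0]
 [ 0  6 14 14 15 18  4  0  0]
 [ 0  2 16 15 13 14 11  0  0]
 [ 0  0  9  7  9  7  5  0  0]
 [ 0  0  5  5  0  0  0  0  0]
 [ 0  0 13 15  4  0  0  0  0]]
turn [-0.02 -0.03 -0.01] shift [-3.046 -6.974  0.254]
turn [0. 0. 0.] shift [0.  0.  2.7]
```

>>> send_rows(moves=[0,0,-0.15,0,0,0,1,0,0,-0.3,0,0,0,1,0,0,-0.4,0,0,0,1,0,0,-0.5,0,0,0,1,0,0,-0.5,0,0,0,1,0,0,-0.4,0,0,0,1,-0.1,-0.25,0,0,0,0,1,-0.25,-0.57,0.02,0,0,0,1,-0.25,-0.57,0.02,0,0,0,1,-0.25,-0.57,0.02,0,0,0,1,-0.25,-0.57,0.02,0,0,0,1,-0.25,-0.57,0.02,0,0,0,1,-0.25,-0.57,0.02,0,0,0,1,-0.25,-0.57,0.02,0,0,0,1,-0.25,-0.57,0.02,0,0,0,1,-0.25,-0.57,0.02,0,0,0,1,-0.25,-0.57,0.02,0,0,0,1,-0.25,-0.57,0,0,0,0,1,-0.2,-0.45,0,0,0,0,1,0,0,0,0,0,0,1])

```text
t: 37.55
ee_pos: [0.5127, -0.3184, 0.262]
tcp_rot: [0.26, 0.966, -0.001, -0.001]
force: [0.1, 0.9, 0.1]
gripper_width: 0.0154
grasp_force: 45.0
```

```bash
python3 - <<'E'
from h import *
r=frame(np.radians(60))
p,_=go([.513,-.316,.12+.137],r)
go([.513,-.316,.012+.137],r,p0=p,r0=r)
# tip check against the crock's rim: stick pixels cannot be told from the table; print predicted tip pixel
o=robot.get_obs();print(o["ee_pos"],o["force"],o["gripper_width"])
E
```

```text
turn [-0.02 -0.03 -0.03] shift [0.023 0.055 0.051]
turn [0. 0. 0.] shift [0.  0.  2.7]
[ 0.51267561 -0.31836678  0.26203499] [0.13514317 0.857488   0.13295976] 0.0153513697769933
```

>>> send_rows(moves=[0.03,0.05,0.1,0,0,0,1,0.03,0.05,0.2,0,0,0,1,0,0,0.2,0,0,0,1,0,0,0.2,0,0,0,1,0,0,0.2,0,0,0,1,0,0,0.2,0,0,0,1,0,0,0.1,0,0,0,1,0,0,0,0,0,0,1])

```text
t: 38.35
ee_pos: [0.5129, -0.3111, 0.2137]
tcp_rot: [0.259, 0.966, -0.0, -0.002]
force: [0.8, -0.6, -0.8]
gripper_width: 0.015
grasp_force: 45.0
```

>>> send_rows(moves=[-0.02,-0.04,0.2,0,0,0,1,0,0,0.25,0,0,0,1,0,0,0.25,0,0,0,1,0,0,0.25,0,0,0,1,0,0,0.25,0,0,0,1,0,0,0.15,0,0,0,1,0,0,0.08,0,0,0,1,0,0,0,0,0,0,1])

```text
t: 39.15
ee_pos: [0.5128, -0.3129, 0.1568]
tcp_rot: [0.259, 0.966, -0.0, -0.001]
force: [0.2, -0.3, -0.3]
gripper_width: 0.0153
grasp_force: 45.0
```

>>> send_rows(moves=[0,0,0.05,0,0,0,1,0,0,0.05,0,0,0,1,0,0,0.03,0,0,0,1,0,0,0,0,0,0,1])

```text
t: 39.55
ee_pos: [0.513, -0.3131, 0.1522]
tcp_rot: [0.259, 0.966, -0.0, -0.001]
force: [-0.3, 0.7, 0.9]
gripper_width: 0.0151
grasp_force: 45.0
```

>>> send_rows(moves=[0,0,0.03,0,0,0,1,0,0,0,0,0,0,0.85,0,0,0,0,0,0,0.75,0,0,0,0,0,0,0.6,0,0,0,0,0,0,0.4,0,0,0,0,0,0,0.2,0,0,0,0,0,0,0,0,0,0,0,0,0,0,0,0,0,0,0,0,0,0,0,0,0,0,0,0])

```text
t: 40.55
ee_pos: [0.5129, -0.313, 0.1508]
tcp_rot: [0.259, 0.966, -0.0, -0.001]
force: [0.2, -0.8, 0.2]
gripper_width: 0.0757
grasp_force: 0.0
```

```bash
python3 - <<'E'
from h import *
o=robot.get_obs();print(o["ee_pos"],o["force"],o["gripper_width"])
E
```

```text
[ 0.51285569 -0.31301549  0.15075262] [ 0.22213693 -0.80115492  0.2048056 ] 0.07570231214246007
```

Next I rise straight up slowly, then move clear toward the robot's left.

>>> send_rows(moves=[0,0,0,0,0,0,0,0,0,0,0,0,0,0,0,0,-0.1,0,0,0,0,0,0,-0.2,0,0,0,0,0,0,-0.2,0,0,0,0,0,0,-0.2,0,0,0,0,0,0,-0.3,0,0,0,0,0,0,-0.4,0,0,0,0,0,0,-0.5,0,0,0,0,0,0,-0.5,0,0,0,0,0,0,-0.5,0,0,0,0,0.4,0.5,-0.3,0,0,0,0,0.5,0.6,-0.2,0,0,0,0,0.5,0.6,0,0,0,0,0,0.5,0.6,0,0,0,0,0,0.6,0.6,0,0,0,0,0,0.6,0.6,0,0,0,0,0,0.6,0.6,0,0,0,0,0,0.6,0.6,0,0,0,0,0,0.6,0.5,0,0,0,0,0])

```text
t: 42.55
ee_pos: [0.4472, -0.0335, 0.2878]
tcp_rot: [0.259, 0.966, -0.0, -0.001]
force: [0.6, 0.1, 0.8]
gripper_width: 0.0912
grasp_force: 0.0
```

>>> send_rows(moves=[0.5,0.5,0,0,0,0,0,0.5,0.5,0,0,0,0,0,0.5,0.5,0,0,0,0,0,0.5,0.5,0,0,0,0,0,0,0,0,0,0,0,0,0,0,0,0,0,0,0])

```text
t: 43.15
ee_pos: [0.4185, 0.0747, 0.2877]
tcp_rot: [0.258, 0.966, -0.0, -0.001]
force: [0.5, -0.1, 0.5]
gripper_width: 0.0914
grasp_force: 0.0
```

```bash
python3 - <<'E'
from h import *
o=robot.get_obs();print(o["ee_pos"],o["force"])
I=capture("side")
# compare with the first pictures: stick top, and changed regions
A=cv2.resize(cv2.imread("pics/side0.png"),(560,420),interpolation=cv2.INTER_AREA)[:,:,::-1];B=cv2.resize(cv2.imread("pics/top0.png"),(560,420),interpolation=cv2.INTER_AREA)[:,:,::-1]
for n,a,b in(("side",A,I),("top",B,capture("top"))):
    d=(cv2.absdiff(a,b).max(2)>45).astype(np.uint8);d=cv2.morphologyEx(d,cv2.MORPH_OPEN,np.ones((2,2)))
    num,l,st,ce=cv2.connectedComponentsWithStats(d)
    print(n,[st[i].tolist() for i in range(1,num) if st[i,4]>12])
# stick test: dark-brown pixels inside / above crock in side crop (crock rim centre ~305,171)
h=cv2.cvtColor(I,cv2.COLOR_RGB2HSV)
for v in range(140,182,3): print(v,"".join("#" if (h[v,u,0]<14 and h[v,u,1]>110 and h[v,u,2]<125) else("W" if h[v,u,1]<60 else ".") for u in range(280,335)))
m=((h[...,2]>130)&(h[...,1]<75)).astype(np.uint8);num,l,st,ce=cv2.connectedComponentsWithStats(m)
print([st[i].tolist() for i in range(1,num) if np.hypot(*(ce[i]-[273,250]))<22])
E
```

```text
[0.41849534 0.0746984  0.28769104] [ 0.45649369 -0.09118804  0.52096778]
side [[311, 0, 235, 261, 18977], [510, 146, 6, 4, 18], [480, 149, 27, 63, 591], [379, 215, 100, 205, 10454], [519, 224, 35, 28, 555], [557, 225, 3, 8, 16], [269, 240, 18, 9, 103], [549, 241, 11, 73, 585], [280, 250, 4, 5, 16], [267, 255, 10, 5, 33], [481, 256, 76, 78, 3945], [298, 347, 8, 44, 141], [555, 352, 5, 7, 24], [238, 355, 5, 42, 137], [326, 354, 14, 3, 28], [507, 360, 53, 60, 2581], [286, 362, 4, 5, 18], [296, 364, 3, 10, 20]]
top [[137, 194, 18, 5, 45], [247, 204, 9, 13, 48], [263, 206, 8, 6, 35], [253, 211, 3, 7, 17], [261, 212, 12, 9, 69], [149, 214, 7, 8, 46], [256, 214, 4, 5, 16], [141, 225, 5, 7, 30], [146, 226, 6, 9, 27], [360, 226, 8, 7, 35], [369, 226, 7, 7, 34], [386, 227, 11, 7, 48], [149, 232, 13, 4, 35], [138, 234, 8, 4, 16], [187, 234, 18, 9, 104], [84, 238, 176, 182, 14427], [363, 240, 6, 4, 17], [264, 244, 167, 176, 10158], [0, 313, 44, 99, 2910], [244, 330, 92, 55, 2552], [240, 333, 4, 6, 19], [164, 334, 6, 6, 32], [229, 385, 11, 16, 130], [244, 390, 7, 5, 33], [279, 406, 7, 4, 17], [0,
[... 227 characters left out ...]
..............
149 .......................................................
152 .......................................................
155 .......................................................
158 .....................................................WW
161 .........................................WWWWWWWWWWWWWW
164 .....................................#WWWWWWWWWWWWWWWWW
167 .......................WWWWWWWWW......WWWWWWWWWWWWWWWWW
170 ................WW.....WWWWWWWWWWWWWWWWWWWWWWWWWWWWWWWW
173 ................WWW.....WWWWWWWWWWWW.WW.....W..WWWWWWWW
176 ................WWWWWWWWWWWWWWWWWW....WWWWWW......W....
179 ................WWWWWWWWWWWWWWWWWW...WWWWWWW...........
[[265, 240, 21, 19, 278]]
```

```bash
python3 - <<'E'
from h import *
J=capture("top");h=cv2.cvtColor(J,cv2.COLOR_RGB2HSV)
B=cv2.cvtColor(cv2.resize(cv2.imread("pics/top0.png"),(560,420),interpolation=cv2.INTER_AREA)[:,:,::-1].copy(),cv2.COLOR_RGB2HSV)
for v in range(216,252,2): print(*["".join("W" if X[v,u,1]<95 else("#" if X[v,u,2]<88 else ".") for u in range(345,395)) for X in(B,h)])
E
```

```text
.................................................. ..................................................
.................................................. ..................................................
.................................................. ..................................................
.................................................. ..................................................
.................................................. .........................##.......................
...............####WWWWWW......................... ................WWWWWWW.######.................##.
............WWW#####WWWWWWWWW.....#####........... ............WWWWWWWWWW#######.............########
........WWWWWWW.####WWWWWWWWWWW#######............ ........WWWWWWWWWWW########WWW.##################.
.......WWWWWWWW#####WWWWWWWWWWWW.######........... .......WWWWWWWWWW########WWWWWWW##########........
......WWWWWWWWWW####WWWWWWWWWWWWW########......... ......WWWWWWWW#########WWWWWWWWWW########.........
.....WWWWWWWWWWW#####WWWWWWWWWWWW########......... .....WWWWWWWWW#######WWWWWWWWWWWW########.........
.....WWWWWWWWWW#######WWWWWWWWWWW########......... .....WWWWWWWWW######WWWWWWWWWWWWW########.........
......WWWWWWWWWW#######WWWWWWWWW.########......... ......WWWWWWWWWW#WWWWWWWWWWWWWWW.########.........
.......WWWWWWWWWW#####WWWWWWWWW.########.......... .......WWWWWWWWWWWWWWWWWWWWWWWW.########..........
........WWWWWWWWWWWWWWWWWWWWWW#########........... ........WWWWWWWWWWWWWWWWWWWWWW#########...........
..........WWWWWWWWWWWWWWWWW.########.............. ..........WWWWWWWWWWWWWWWWW.########..............
.................................................. ..................................................
.................................................. ..................................................
```

```bash
python3 -c "
from workcell import robot
print(robot.job_done())"
```

```text
the job is handed in; nothing more can be done
None
```

I've handed the job in at about 43 s; all six stones are in the bowl, the scoop is level on its tile, and the stick is back in its crock after two anticlockwise turns at about 37 mm radius, with at least one stone seen pushed along during the second turn.

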